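Put the three-part soap dish back together in its bay

ROBOT

A 6-joint arm with a two-finger parallel gripper is mounted at the origin on the work surface. World frame = base frame: x ahead of the robot, y to its left, z up, the work surface at z = 0. Lengths are in m, angles in rad, forces in N, time in s.
With the tool pointing down it reaches from about 0.25 to 0.775 m from the base axis. Payload 4 kg.
Tool frame: the origin (TCP) lies midway between the tips of the shut fingers; the grasp point (between the pads) lies 19 mm behind it; z points along the fingers, y is the line along which they close (so a half turn about z gives the same grasp; the last joint's range is limited). The gripper opens to 94 mm and grips with 3 to 60 N. Pads are 16 mm wide; open, the fingers measure 119 mm over their backs; the gripper's body (75 mm by 177 mm) begins 78 mm behind the grasp point.
Start: joints at [-1.322, 0.087, 1.371, -0, 1.684, -0.103], TCP at [0.19, -0.516, 0.206] pointing down, gripper open.
Joint ranges: [-3.1, 3.1], [-0.76, 2.03], [0.27, 2.55], [-1.08, 4.22], [0.17, 2.65], [-2.57, 2.57]. Speed limits (rad/s): [2.79, 2.79, 3.14, 3.14, 3.14, 3.14].

INTERFACE

Orientations are given as [roll, pitch, yaw] about the fixed x, y, z axes, in that order (R = Rz(yaw) Ry(pitch) Rx(roll)).
In Python, from bench import robot gives the robot as it stands. The module is installed in compiled form; this text tells all that it offers.
- The arm moves only by the tool arm_command, never from a script. Its argument "targets" is a list of rows, each a list of 4 numbers: the shift along the world's x, y, z as a fraction of full scale, then the turn about the world's z as a fraction of full scale. A call has 1 to 8 rows; each row is the pose to reach, as a shift and turn from the pose commanded when the call began; what a row does not reach only later rows make up. Full scale, the value 1, is 0.5 m for a shift and 120 degrees for a turn. A row lasts 1/12 s, in which the tool goes at most 41.7 mm and 7.16 degrees, less where a joint would pass 70% of its speed; a pose out of reach is approached as far as the arm can. A call with a number of a shift or a turn outside -1 to 1 is refused whole. A call with a gripper value outside its range is refused whole. "claw" is the closure, from 0 (fully open) to 1 (shut), set as the call begins (left out, the last holds). The fingers move at their own pace and stop on an object; the grip force is fixed at half the most. Time passes only in rows, so rows that repeat a pose let the fingers close. It gives the time, the measured TCP pose, the force, the opening and the grip force at its end, in the units of the state.
- robot.get_obs(): the state, without advancing time (a new reading comes with each control period).
- robot.snapshot(name): name is "side" or "top" or "wrist"; returns the picture (400x640x3 uint8, red, green, blue); there is no depth.
- robot.camera_info(name): a dict with "vfov" (degrees; the focal length in pixels is half the picture's height over the tangent of half this angle, whatever the lens; pixels are square), "cx", "cy" (the principal point, pixels), "k1" (the pictures are not rectified: a ray, as slopes to the right and down, at radius r is drawn at 1 + k1 r^2 times it, then the intrinsics apply), "extrinsics" (4x4, takes a point from camera to world coordinates); the wrist camera has in their place "T_tool_cam" (4x4, takes a point from camera to tool coordinates, whose origin is the TCP and whose axes are the flange's). Camera axes: x right, y up, looking along -z (the intrinsics and any distortion apply to the point x, -y, -z); pixel columns grow to the right and rows downward; lengths in m; the calibration is good to about 2 mm. A picture is of the moment at which its call begins: read the wrist's pose just before it. camera_info takes no time and is no camera call.
- robot.close_job(): hands the job in; it is judged then, once.
The state is a dict: "time": time; "joint_positions": joint angles; "qvel": joint speeds; "joint_torque": joint torques, N m; "tool_pos": TCP position; "ee_rot": TCP orientation; "wrist_force": force on the tool from outside, world axes, zero at the start; "wrist_torque": the same for the moment, N m; "width": finger opening in m; "finger_force": force on a finger pad.
Only numpy, scipy, OpenCV 4.12 (cv2) and the standard library are available. Lean on these libraries where they do the work, as an engineer would, in place of code of your own. Each camera call takes 0.05 s, during which the arm holds its last target. There are 200 camera calls.

TASK

Put the washed soap dish back together in the open bay at the front of the wooden vanity organiser: first slide the dish along the counter, without lifting it, until it is square and fully home against the back of the bay. Then lower the slatted rack flat into the dish and, last, set the soap down (do not drop it) flat on the rack, centred, with its long side along the long side of the dish. Leave everything else on the counter where it is.

Things in the scene. Friction and masses are not known exactly. Their poses are not given: they have to be found in the camera images.
- organiser: Fixed wooden vanity organiser, 300 mm wide (y), 180 mm deep (x, away from its open front); z up. Front middle: a bay without floor, open to -x; its side walls have inner faces at y = +-60 mm, its back stop a face at x = +49 mm, all 22 mm high. Origin: on the counter, exactly where the centre of the dish's underside is when home.
- bay_mouth (a point): Middle of the bay's mouth on the counter, 45 mm towards -x from the organiser's origin (same axes). The mouth is 148 mm wide here and narrows evenly over the next 30 mm to the bay's 120 mm. Beside the bay lie trays with 22 mm rails; their fronts are level with the mouth.
- back_row (a point): Middle of the back row of compartments, 92 mm towards +x from the organiser's origin, on the counter. Rear and end walls 50 mm high, contents behind the bay up to 53 mm high; the tumbler stands in its +y end.
- soap_dish: White glazed open rectangular dish in front of the bay, loose, slippery (friction about 0.3): 98 mm (x) by 114 mm (y), 24 mm high, walls and floor 7 mm thick (cavity 84 by 100 mm), 0.3 kg, too wide to grip across. Goes in the bay with its x along the organiser's x, either way round, 3 mm clearance each side. Origin: centre of the underside; z up.
- rack: Light wooden slatted rack, loose: 74 mm (x) by 92 mm (y), 18 mm high, 60 g. Three slats along x, 12 mm wide, from 6 to 18 mm above the underside, at y = -40, 0, +40 mm; two 6 mm square cross-bars along y below them at x = +-27 mm are its feet. Goes into the dish with its y along the dish's y, either way round, 4 to 5 mm clearance each side. Origin: centre of the underside; z up.
- rack_grip (a point): Middle of the rack's middle slat, 12 mm above the rack's underside: 12 mm wide along the rack's y, with 28 mm free on each side of it. In the dish the rack stands on the dish floor, 7 mm above the counter, and its slats end 1 mm above the dish's rim.
- soap: Cream-coloured bar of soap with rounded edges, loose: 58 mm (x) by 92 mm (y), 28 mm high, about 0.13 kg. Belongs flat on the rack's slats, 25 mm above the dish's underside, its y along the dish's y (either way round), centred on the dish. Origin: centre of the underside; z up.
- glasses: Folded spectacles, blue frame, 136 mm wide (y), 40 mm high; bystander. Origin: under the bridge.
- comb: Flat black comb, 140 mm long (y), 35 mm wide, 5 mm high; bystander. Origin: on the counter at the middle.
- jar: Round white cream jar with grey lid, 56 mm diameter, 48 mm high; bystander. Origin: centre of the underside.
- pump_bottle: White lotion bottle with black pump, 67 mm diameter, 180 mm high; bystander. Origin: centre of the underside.
- tube: White toothpaste tube lying flat, 147 mm long (y), 50 mm wide, 32 mm high; bystander. Origin: on the counter at the middle.
- toothbrush: White electric toothbrush standing on its charger, base 60 mm diameter, 212 mm high; bystander. Origin: centre of the underside.
- tumbler: Blue tumbler with a toothbrush in it, 66 mm diameter, rim 90 mm high, standing in the organiser's back row; bystander. Origin: centre of the underside.
- tin: Small round metal tin, 54 mm diameter, 22 mm high, in the organiser's side tray on the -y side; bystander. Origin: centre of the underside.
Not all that is in view belongs to the job. What is shaped like the soap_dish but red or yellow is not meant.

How it is judged:
By the outcome, as a careful person would: the job done as asked, in the order asked, and still so for the second after the job is handed in, with the robot touching nothing.
It also fails if it takes over 72 s, if anything falls off the work surface, if the arm or the gripper's body presses on something with over 40 N, if the wrist force passes 120 N, or if a joint passes its speed limit or range.

## Working session

There is one attempt and no reset: what is moved stays moved. The work goes in short steps, Python scripts to look and compute and a tool call to move; the robot and the scene stay as the last step left them, time stands still between calls to the robot, and variables do not carry over. Pictures are saved under pics/ and viewed, at most 10 in all, crops included, and the job is handed in when it is done.

Besides the shell and the picture viewer there is one more tool, called after ">>>" as name([rows], argument=value, ...), one row to a line, values as JSON. arm_command: Moves the arm, as the interface text tells. Shift numbers are shares of 0.5 m and turn numbers shares of 120 degrees, none past 1 either way. Its arguments: {"type":"object","properties":{"targets":{"type":"array"},"claw":{"type":"number"}},"required":["targets"]}

```bash
mkdir -p pics
cat > h.py <<'E'
import numpy as np, cv2
from bench import robot
from scipy.spatial.transform import Rotation as R
def cam(name):
    c=robot.camera_info(name); f=200/np.tan(np.radians(c['vfov'])/2)
    if name=='wrist':
        o=robot.get_obs(); T=np.eye(4); r=np.array(o['ee_rot'])
        T[:3,:3]=R.from_euler('xyz',r).as_matrix() if r.size==3 else r.reshape(3,3)
        T[:3,3]=o['tool_pos']; E=T@np.array(c['T_tool_cam'])
    else: E=np.array(c['extrinsics'])
    return dict(f=f,cx=c['cx'],cy=c['cy'],k=c['k1'],E=E)
def ray(c,uv):
    uv=np.atleast_2d(np.array(uv,float)); K=np.array([[c['f'],0,c['cx']],[0,c['f'],c['cy']],[0,0,1]])
    p=cv2.undistortPoints(uv.reshape(-1,1,2),K,np.array([c['k'],0,0,0,0.])).reshape(-1,2)
    d=np.c_[p[:,0],-p[:,1],-np.ones(len(p))]@c['E'][:3,:3].T
    return c['E'][:3,3],d
def onz(c,uv,z):
    o,d=ray(c,uv); return o+d*((z-o[2])/d[:,2])[:,None]
def proj(c,P):
    P=np.atleast_2d(P); q=(P-c['E'][:3,3])@c['E'][:3,:3]; s=np.c_[q[:,0],-q[:,1]]/-q[:,2:]
    s=s*(1+c['k']*(s**2).sum(1))[:,None]; return s*c['f']+[c['cx'],c['cy']]
def snap(name,fn):
    c=cam(name); im=np.ascontiguousarray(robot.snapshot(name)); cv2.imwrite('pics/'+fn,im[:,:,::-1]); return c,im
E
python3 - <<'E'
from h import *
for n in('top','side','wrist'):
    c,im=snap(n,n+'0.png'); print(n,c['f'],c['cx'],c['cy'],c['k'],c['E'].round(3).tolist())
print(robot.get_obs())
E
```

```text
top 505.5494153647122 318.9142629612352 196.3067414690711 -0.09238615824257332 [[0.007, 0.995, -0.1, 0.334], [-1.0, 0.007, -0.002, 0.021], [-0.002, 0.1, 0.995, 1.69], [0.0, 0.0, 0.0, 1.0]]
side 365.2180980163179 321.62414892542773 201.10553282378248 -0.06800478919378716 [[-0.965, 0.199, -0.17, 0.361], [-0.261, -0.693, 0.671, 0.649], [0.016, 0.692, 0.721, 0.743], [0.0, 0.0, 0.0, 1.0]]
wrist 276.3820317427906 321.6883254991925 197.8331192409698 0.015215734794437838 [[0.345, 0.904, 0.254, 0.264], [-0.939, 0.333, 0.09, -0.489], [-0.003, -0.27, 0.963, 0.385], [0.0, 0.0, 0.0, 1.0]]
{'time': 0.15, 'joint_positions': array([-1.32211600e+00,  8.77964247e-02,  1.37183006e+00,  2.48123456e-05,
        1.68358337e+00, -1.03070412e-01]), 'qvel': array([ 2.38852131e-05, -9.99543817e-04, -5.19000225e-03, -2.62037238e-04,
       -4.05251964e-04,  8.61938945e-04]), 'joint_torque': array([ 8.04111414e-05, -3.40645730e+01, -3.02795255e+01,  7.17732939e-02,
        3.05239996e-02, -1.23097102e-04]), 'tool_pos': array([ 0.18942124, -0.51593939,  0.20460601]), 'ee_rot': array([-3.13998657e+00, -1.90918611e-04,  3.51753357e-01]), 'wrist_force': array([-0.76209173,  0.1729163 ,  0.05790411]), 'wrist_torque': array([ 0.00097435,  0.01088287, -0.04248919]), 'finger_force': 0.0, 'width': 0.09391021645633633}
```

View pics/top0.png

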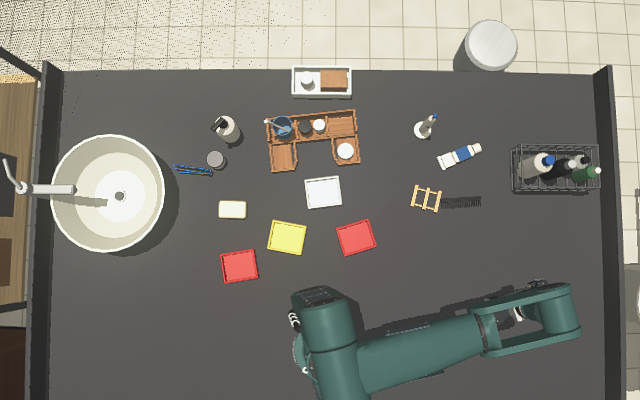

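View pics/side0.png

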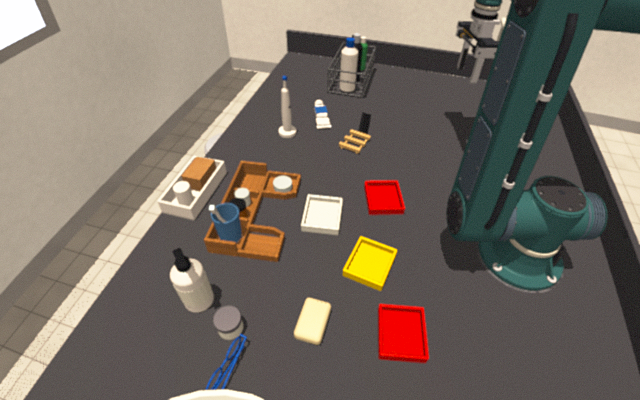

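The top view shows the white dish at about (323,193) in front of the organiser (313,140). The rack is at (426,198), with the comb touching close by at (462,202), and the soap is at (232,210). The red and yellow trays are decoys.

```bash
cat >> h.py <<'E'
def rect(c,mask,z,seed):
    """minAreaRect in world xy of the blob nearest the seed pixel"""
    cs,_=cv2.findContours(mask.astype(np.uint8),cv2.RETR_EXTERNAL,cv2.CHAIN_APPROX_NONE)
    cs=[k for k in cs if cv2.contourArea(k)>60]
    k=min(cs,key=lambda k:-cv2.pointPolygonTest(k,seed,True))
    P=onz(c,k.reshape(-1,2),z)
    (x,y),s,a=cv2.minAreaRect((P[:,:2]*1000).astype(np.float32)); return np.round([x,y,*s,a],1),k
E
python3 - <<'E'
from h import *
c=cam('top'); im=cv2.imread('pics/top0.png'); h=cv2.cvtColor(im,cv2.COLOR_BGR2HSV); H,S,V=cv2.split(h)
print(im[193,323],h[210,232],h[198,421],h[150,280],h[193,309])
print('dish',rect(c,(V>140)&(S<60),.024,(323,193))[0])
print('soap',rect(c,(V>140)&(S>15)&(S<140),.02,(232,210))[0])
w=(H>5)&(H<25)&(S>60)&(V>60)
print('rack',rect(c,w,.018,(421,198))[0])
r,k=rect(c,w,.022,(283,158)); print('org',r)
m=np.zeros(S.shape,np.uint8); cv2.drawContours(m,[k],-1,255,1)
crop=cv2.resize(im[90:225,200:490],None,fx=2.75,fy=2.75,interpolation=cv2.INTER_CUBIC); cv2.imwrite('pics/crop1.png',crop)
E
```

```text
[247 246 245] [ 36  10 246] [ 6 13 96] [ 14 126 203] [100   3 248]
dish [518.2  12.4  99.6 115.8   7.7]
soap [458.6 314.8  92.2  58.3  87.8]
rack [ 499.1 -330.8   94.    76.    76.3]
org [692.   46.8 189.1 307.3   6.9]
```

View pics/crop1.png

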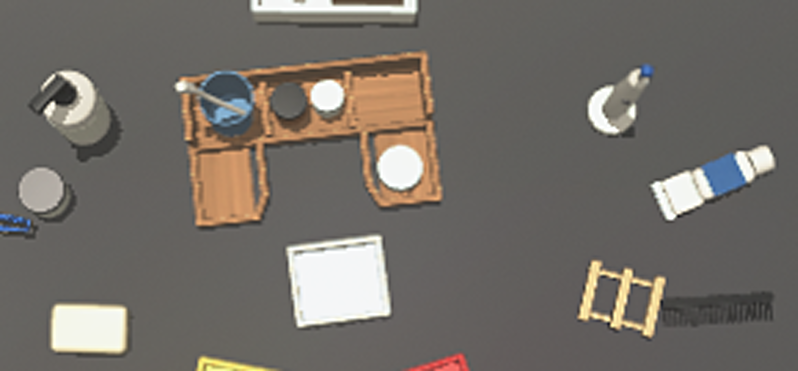

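>>> arm_command([
  [0.36,0.54,0.1,0.32],
  [0.36,0.54,0.1,0.32],
  [0.36,0.54,0.1,0.32],
  [0.36,0.54,0.1,0.32],
  [0.36,0.54,0.1,0.32],
  [0.36,0.54,0.1,0.32],
  [0.36,0.54,0.1,0.32],
  [0.36,0.54,0.1,0.32],
])

```text
time: 0.82
tool_pos: [0.3703, -0.244, 0.2558]
ee_rot: [3.141, -0.0, 1.023]
wrist_force: [-0.6, 0.1, -0.2]
width: 0.0941
finger_force: 0.0
```

>>> arm_command([
  [0.36,0.54,0.1,0.326],
  [0.36,0.54,0.1,0.326],
  [0.36,0.54,0.1,0.326],
  [0.36,0.54,0.1,0.326],
  [0.36,0.54,0.1,0.326],
  [0.36,0.54,0.1,0.326],
  [0.36,0.54,0.1,0.326],
  [0.36,0.54,0.1,0.326],
], claw=0.6)

```text
time: 1.48
tool_pos: [0.5503, 0.0262, 0.3055]
ee_rot: [-3.141, -0.0, 1.706]
wrist_force: [0.2, -0.9, -0.1]
width: 0.0441
finger_force: 0.0
```

Run:
```python
from h import *
c,im=snap('wrist','w1.png'); o=robot.get_obs(); print(o['time'],o['tool_pos'],np.degrees(o['ee_rot']),o['width'],o['joint_positions'].round(2))
```

```text
1.5333 [0.55308737 0.03119922 0.30510221] [179.84293471  -0.26413228  98.10123254] 0.040232329277782995 [-0.05  0.1   1.16  0.01  1.88 -0.19]
```

View pics/w1.png

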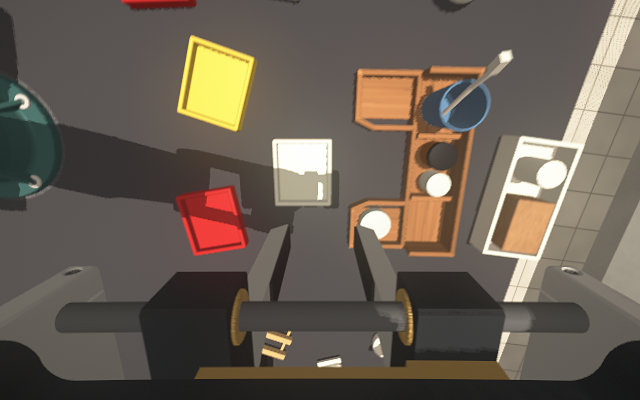

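The wrist view shows the dish at (302,172), the bay mouth to its right at about col 355, the bay's inner walls at rows ~131 and ~200, and the back stop at col ~405. Next I'll measure the edges.

```bash
cat > bay.py <<'E'
from h import *
def line(P):
    m=P.mean(0)
    for _ in range(3):
        vx,vy,x,y=cv2.fitLine(P.astype(np.float32),cv2.DIST_HUBER,0,.01,.01).ravel()
        r=abs((P-[x,y])@[-vy,vx]); P=P[r<max(2.0,1.5*np.median(r))]
    return np.array([x,y]),np.array([vx,vy]),len(P)
if __name__=='__main__':
    c,im=snap('wrist','w2.png'); o=robot.get_obs(); print(o['tool_pos'].round(4),np.degrees(o['ee_rot']).round(2),c['E'][:3,3].round(3))
    H,S,V=cv2.split(cv2.cvtColor(im,cv2.COLOR_RGB2HSV)); w=(H>3)&(H<25)&(S>70)&(V>40)
    w=cv2.medianBlur(w.astype(np.uint8),3)>0
    first=lambda r,a,b:a+np.argmax(w[r,a:b])
    f1=[(first(r,320,400)-.5,r) for r in range(76,114)]; f2=[(first(r,337,400)-.5,r) for r in range(210,242)]
    bk=[(first(r,376,440)-.5,r) for r in range(142,190)]
    up=[(q,160-np.argmax(w[160:100:-1,q])+.5) for q in range(374,402)]; dn=[(q,160+np.argmax(w[160:240,q])-.5) for q in range(374,402)]
    for n,p,z in (('f1',f1,0),('f2',f2,0),('f',f1+f2,0),('back',bk,0),('up0',up,0),('up22',up,.022),('dn0',dn,0),('dn22',dn,.022)):
        P=onz(c,p,z)[:,:2]*1000; q,v,k=line(P); print(n,q.round(1),np.degrees(np.arctan2(v[1],v[0])).round(2),k,len(p))
    m=(V>95)&(S<70); m[:, :262]=0; m[:,342:]=0; m[:130]=0; m[212:]=0
    cs=max(cv2.findContours(m.astype(np.uint8),0,1)[0],key=cv2.contourArea)
    print(cv2.boundingRect(cs)); 
    for z in(0,.024): print('dish',z,rect(c,m,z,(302,172))[0])
E
python3 bay.py
```

```text
[0.5514 0.028  0.3046] [-1.7999e+02 -1.0000e-01  9.8060e+01] [0.542 0.109 0.486]
f1 [585.5 154.3] -82.97 37 38
f2 [612.  -65.4] -82.98 32 32
f [604.5  -3.3] -83.11 69 70
back [690.3  63.9] -83.05 48 48
up0 [657.  102.4] 8.02 28 28
up22 [655.5 103.2] 8.01 28 28
dn0 [681.3 -13.1] 8.08 24 28
dn22 [675.   -7.6] 8.08 24 28
(262, 130, 80, 82)
dish 0 [520.7  18.9 140.7 145.2   8.2]
dish 0.024 [521.8  23.4 133.8 138.    8.2]
```

Run:
```python
from h import *
c=cam('wrist'); im=cv2.imread('pics/w2.png')[:,:,::-1]; H,S,V=cv2.split(cv2.cvtColor(np.ascontiguousarray(im),cv2.COLOR_RGB2HSV))
print(V[172,262:345].tolist()); print(V[125:215,302].tolist())
for t in(115,125,135,145):
    m=(V>t)&(S<80); m[:,:250]=0;m[:,345:]=0;m[:120]=0;m[220:]=0
    r=rect(c,m,.024,(302,172)); print(t,r[0],cv2.boundingRect(r[1]))
```

```text
[81, 82, 81, 82, 81, 82, 81, 75, 153, 181, 182, 171, 136, 148, 180, 183, 183, 183, 183, 182, 182, 181, 180, 180, 180, 180, 180, 179, 195, 222, 255, 255, 255, 255, 255, 255, 255, 255, 255, 255, 245, 220, 186, 180, 179, 211, 226, 236, 221, 218, 186, 179, 177, 220, 255, 255, 255, 255, 255, 255, 255, 203, 242, 255, 255, 254, 138, 86, 92, 83, 81, 81, 81, 80, 83, 88, 107, 109, 108, 107, 108, 108, 108]
[108, 108, 108, 108, 108, 109, 109, 109, 110, 110, 110, 110, 111, 111, 111, 111, 110, 110, 142, 250, 255, 255, 249, 253, 255, 255, 254, 254, 254, 254, 254, 254, 254, 254, 254, 254, 254, 254, 254, 254, 254, 254, 254, 254, 255, 255, 255, 245, 218, 221, 196, 181, 183, 183, 183, 183, 183, 183, 183, 183, 183, 183, 182, 182, 183, 182, 182, 182, 182, 182, 182, 181, 182, 181, 181, 181, 181, 182, 171, 150, 140, 163, 189, 183, 191, 142, 103, 104, 105, 105]
115 [514.7   9.6  98.9 116.2   7. ] (269, 142, 60, 69)
125 [515.2   9.2  98.4 115.4   8.1] (269, 143, 60, 68)
135 [515.2   9.2  98.3 115.4   8.1] (269, 143, 60, 68)
145 [514.7   9.4  98.8 113.9   6.7] (269, 143, 60, 68)
```

>>> arm_command([
  [-0.163,-0.05,-0.49,-0.004],
  [-0.163,-0.05,-0.49,-0.004],
  [-0.163,-0.05,-0.49,-0.004],
  [-0.163,-0.05,-0.49,-0.004],
  [-0.163,-0.05,-0.49,-0.004],
  [-0.163,-0.05,-0.49,-0.004],
  [-0.163,-0.05,-0.49,-0.004],
  [-0.163,-0.05,-0.49,-0.004],
])

```text
time: 2.25
tool_pos: [0.4638, -0.0016, 0.0568]
ee_rot: [-3.133, -0.002, 1.695]
wrist_force: [-0.3, 0.5, 1.9]
width: 0.0378
finger_force: 0.0
```

Run:
```python
from h import *
c,im=snap('wrist','w3.png'); o=robot.get_obs(); print(o['time'],o['tool_pos'].round(4),np.degrees(o['ee_rot']).round(2),o['width'],o['wrist_force'])
```

```text
2.3 [ 0.4676 -0.0018  0.0604] [-1.7994e+02 -2.0000e-02  9.7140e+01] 0.037524957251010016 [-0.45635779 -0.10366971  1.08833505]
```

View pics/w3.png

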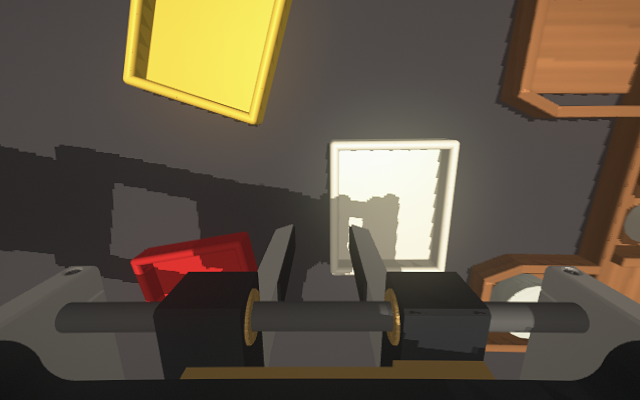

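Run:
```python
from h import *
c=cam('wrist'); im=np.ascontiguousarray(cv2.imread('pics/w3.png')[:,:,::-1]); H,S,V=cv2.split(cv2.cvtColor(im,cv2.COLOR_RGB2HSV))
o=robot.get_obs(); p=o['tool_pos']; print(p)
for z in(.06,.024): print(z,proj(c,[p[0],p[1],z]))
# left wall outer edge rows 150-215, right wall edge, top wall edge
m=(V>125)&(S<80)
L=[(325+np.argmax(m[r,325:400])-.5,r) for r in range(150,212,3)]
Rr=[(475-np.argmax(m[r,475:400:-1])+.5,r) for r in range(150,262,3)]
T=[(q,125+np.argmax(m[125:200,q])-.5) for q in range(340,450,3)]
from bay import line
for n,q in(('L',L),('R',Rr),('T',T)):
    P=onz(c,q,.024)[:,:2]*1000; a,v,k=line(P); print(n,a,np.degrees(np.arctan2(v[1],v[0])),k,len(q))
```

```text
[ 0.46761722 -0.00178381  0.06044417]
0.06 [[321.27318194 236.92483771]]
0.024 [[321.40044226 219.38939979]]
L [468.7013   41.07916] -82.4114 21 21
R [571.6538    27.567596] -82.239555 38 38
T [515.50354  70.52803] 7.049907 37 37
```

```bash
cat > dish.py <<'E'
from h import *
from bay import line
import sys
c,im=snap('wrist',sys.argv[1]); print(robot.get_obs()['tool_pos'].round(4),np.degrees(robot.get_obs()['ee_rot']).round(2),c['E'][:3,3].round(4))
H,S,V=cv2.split(cv2.cvtColor(im,cv2.COLOR_RGB2HSV)); m=(V>125)&(S<80)
L=[(325+np.argmax(m[r,325:400])-.5,r) for r in range(150,212,3)]
Rr=[(475-np.argmax(m[r,475:400:-1])+.5,r) for r in range(150,262,3)]
T=[(q,125+np.argmax(m[125:200,q])-.5) for q in range(345,450,3)]
for n,q in(('L',L),('R',Rr),('T',T)):
    P=onz(c,q,.022)[:,:2]*1000; a,v,k=line(P); t=np.arctan2(v[1],v[0]); print(n,a,np.degrees(t),k,len(q),'offset',(-v[1]*a[0]+v[0]*a[1]))
E
python3 dish.py w4.png; python3 dish.py w5.png
```

```text
[ 0.47   -0.0019  0.0628] [1.7977e+02 5.0000e-02 9.7160e+01] [0.4583 0.0766 0.2405]
L [464.84183   40.253902] -82.69246 21 21 offset 466.18634
R [566.27686  26.35523] -82.29705 38 38 offset 564.6996
T [516.7127    71.313225] 7.0048704 35 35 offset 7.765892
[ 0.4713 -0.0018  0.064 ] [1.7962e+02 9.0000e-02 9.7180e+01] [0.4598 0.0767 0.2428]
L [468.41882   32.877476] -82.672386 21 21 offset 468.78656
R [566.8365    20.028788] -82.15784 38 38 offset 564.2681
T [518.4879    71.758484] 7.060176 34 35 offset 7.486145
```

>>> arm_command([
  [0.002,0.018,-0.02,0.002],
  [0.002,0.018,-0.05,0.002],
  [0.002,0.018,-0.08,0.002],
  [0.002,0.018,-0.1,0.002],
  [0.002,0.018,-0.1,0.002],
  [0.002,0.018,-0.1,0.002],
])

```text
time: 2.9
tool_pos: [0.4698, 0.008, 0.011]
ee_rot: [3.141, 0.0, 1.701]
wrist_force: [-0.4, -0.4, -0.4]
width: 0.0376
finger_force: 0.0
```

Run:
```python
from h import *
for i in range(3):
    c,im=snap('wrist','w6.png'); o=robot.get_obs(); print(o['time'],o['tool_pos'].round(4),np.degrees(o['ee_rot']).round(2),o['width'],o['wrist_force'].round(1))
```

```text
2.95 [0.4702 0.0079 0.0115] [1.7989e+02 2.0000e-02 9.7460e+01] 0.037698383897861024 [ 0.9 -0.4  0.3]
3.0 [0.4703 0.0077 0.0118] [1.7986e+02 3.0000e-02 9.7450e+01] 0.03735250272563087 [ 0.5 -0.6 -0.4]
3.05 [0.4703 0.0077 0.0118] [1.7985e+02 3.0000e-02 9.7450e+01] 0.03762264183744316 [-0.1 -0.3 -0.3]
```

>>> arm_command([
  [0,0,0,0],
  [0,0,0,0],
  [0,0,0,0],
  [0,0,0,0],
  [0,0,0,0],
], claw=1)

```text
time: 3.47
tool_pos: [0.4697, 0.0077, 0.0108]
ee_rot: [3.14, 0.0, 1.7]
wrist_force: [1.8, 0.3, -0.6]
width: 0.0078
finger_force: 0.6
```

Run:
```python
from h import *
c,im=snap('side','s1.png'); o=robot.get_obs(); print(o['time'],o['tool_pos'].round(4),np.degrees(o['ee_rot']).round(2),o['width'],o['wrist_force'].round(1))
cv2.imwrite('pics/s1c.png',cv2.resize(im[140:300,200:440],None,fx=3.3,fy=3.3))
```

```text
3.5167 [0.4696 0.0077 0.0108] [1.7991e+02 1.0000e-02 9.7430e+01] 0.006353013584467745 [ 1.4  0.3 -0.1]
```

View pics/s1c.png

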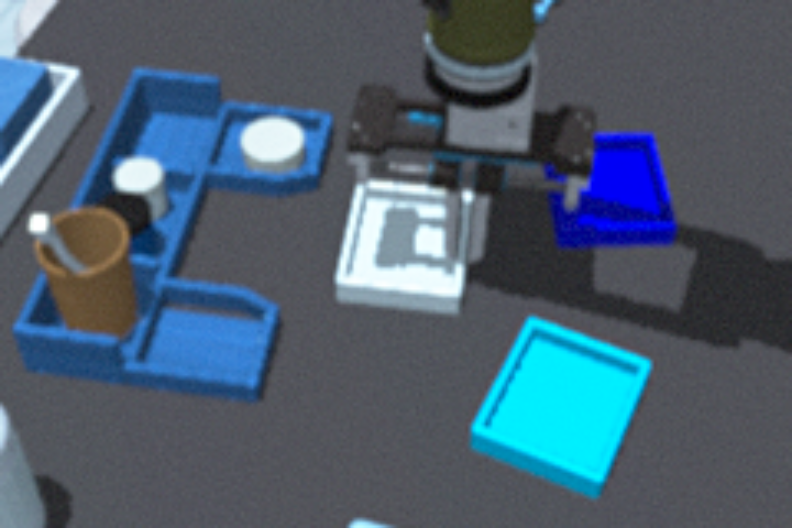

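The finger pair straddles the dish's near wall and has closed on it. Now I'll slide the dish sideways onto the bay's centre line and up to the mouth.

>>> arm_command([
  [0.01,0.006,0,-0.001],
  [0.02,0.012,0,-0.002],
  [0.03,0.018,0,-0.0035],
  [0.04,0.024,0,-0.0035],
  [0.05,0.03,0,-0.0035],
  [0.056,0.0345,0,-0.0035],
  [0.056,0.0345,0,-0.0035],
  [0.056,0.0345,0,-0.0035],
], claw=1)

```text
time: 4.18
tool_pos: [0.4984, 0.0255, 0.0108]
ee_rot: [3.139, -0.0, 1.694]
wrist_force: [0.9, -0.1, 3.2]
width: 0.0065
finger_force: 30.0
```

Run:
```python
from h import *
c,im=snap('wrist','w7.png'); ct,it=snap('top','t2.png'); o=robot.get_obs(); print(o['time'],o['tool_pos'].round(4),np.degrees(o['ee_rot']).round(2),o['width'],o['wrist_force'].round(1))
```

```text
4.2833 [0.4984 0.0255 0.0108] [ 1.7982e+02 -4.0000e-02  9.7020e+01] 0.0067164447451787445 [ 1.  -0.   1.8]
```

View pics/w7.png

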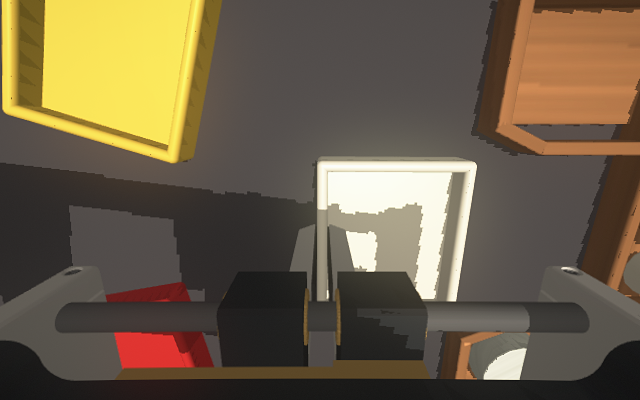

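Wrist view: the dish's +y rim is at row ~158 (cols 325–470), and the bay's +y wall inner edge is at row ~155 (cols 525–600). I'll compare them in the bay frame.

```bash
cat > gap.py <<'E'
from h import *
from bay import line
import sys
def gap(c,im,dr,br,dc,bc):
    H,S,V=cv2.split(cv2.cvtColor(im,cv2.COLOR_RGB2HSV)); m=(V>125)&(S<80); w=cv2.medianBlur(((H>3)&(H<25)&(S>70)&(V>40)).astype(np.uint8),3)>0
    D=[(q,dr+np.argmax(m[dr:dr+60,q])-.5) for q in range(*dc,3)]
    B=[(q,br-np.argmax(w[br:br-60:-1,q])+.5) for q in range(*bc,3)]
    g=np.radians(7.0)
    for n,q,z in(('dish',D,.022),('bay22',B,.022),('bay0',B,0)):
        P=onz(c,q,z)[:,:2]*1000; a,v,k=line(P); print(n,a.round(1),np.degrees(np.arctan2(v[1],v[0])).round(2),k,len(q),"y'",round(-a[0]*np.sin(g)+a[1]*np.cos(g),1))
E
python3 - <<'E'
from h import *; from gap import gap
c=cam('wrist'); im=np.ascontiguousarray(cv2.imread('pics/w7.png')[:,:,::-1])
gap(c,im,140,175,(330,465),(530,590))
ct=cam('top'); it=cv2.imread('pics/t2.png'); H,S,V=cv2.split(cv2.cvtColor(it,cv2.COLOR_BGR2HSV))
print(V[150:200,318].tolist())
E
```

```text
dish [534.9  88.4] 6.94 45 45 y' 22.5
bay22 [636.4 101.2] 6.78 20 20 y' 22.9
bay0 [655.7 100.9] 6.78 20 20 y' 20.2
[101, 100, 100, 100, 101, 100, 100, 99, 101, 99, 101, 99, 100, 100, 98, 90, 109, 108, 109, 107, 94, 89, 100, 105, 108, 112, 113, 116, 118, 120, 126, 134, 144, 151, 150, 142, 132, 124, 118, 115, 113, 109, 107, 104, 100, 96, 93, 86, 79, 71]
```

>>> arm_command([
  [0.006,-0.004,0,0],
  [0.02,-0.0023,0,0],
  [0.035,-0.0005,0,0],
  [0.05,0.0013,0,0],
  [0.07,0.0037,0,0],
  [0.09,0.0062,0,0],
  [0.11,0.0086,0,0],
  [0.11,0.0086,0,0],
])

```text
time: 4.95
tool_pos: [0.5532, 0.0294, 0.0108]
ee_rot: [3.14, -0.0, 1.693]
wrist_force: [0.8, 0.1, 2.8]
width: 0.0067
finger_force: 30.0
```

Run:
```python
from h import *; from gap import gap
c,im=snap('wrist','w8.png'); c=cam('wrist'); im=robot.snapshot('wrist'); o=robot.get_obs(); print(o['time'],o['tool_pos'].round(4),np.degrees(o['ee_rot']).round(2),o['width'],o['wrist_force'].round(1))
cv2.imwrite('pics/w8.png',im[:,:,::-1])
```

```text
5.05 [0.5532 0.0294 0.0108] [ 1.7983e+02 -1.0000e-02  9.7020e+01] 0.006485683094172693 [3.3 1.7 1.3]
```

View pics/w8.png

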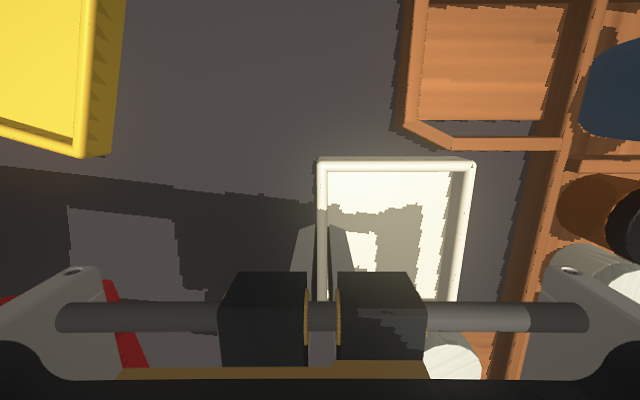

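The dish has entered the bay: its rim is at row ~158, the bay wall's inner edge at row ~151, and the back stop at about col 515. I'll compute the gaps.

Run:
```python
from h import *; from gap import gap; from bay import line
c=cam('wrist'); im=np.ascontiguousarray(cv2.imread('pics/w8.png')[:,:,::-1])
gap(c,im,152,154,(330,465),(485,550))
H,S,V=cv2.split(cv2.cvtColor(im,cv2.COLOR_RGB2HSV)); w=cv2.medianBlur(((H>3)&(H<25)&(S>70)&(V>40)).astype(np.uint8),3)>0; m=(V>125)&(S<80)
B=[(485+np.argmax(w[r,485:580])-.5,r) for r in range(160,290,4)]
D=[(485-np.argmax(m[r,485:400:-1])+.5,r) for r in range(165,290,4)]
g=np.radians(7)
for n,q,z in(('back',B,0),('back22',B,.022),('dishfront',D,.022),('df0',D,0)):
    P=onz(c,q,z)[:,:2]*1000; a,v,k=line(P); print(n,a.round(1),np.degrees(np.arctan2(v[1],v[0])).round(2),k,len(q),"x'",round(a[0]*np.cos(g)+a[1]*np.sin(g),1))
```

```text
dish [596.5  93.7] 7.19 45 45 y' 20.3
bay22 [663.7 103.9] 2.09 22 22 y' 22.3
bay0 [679.4 103.4] 2.09 22 22 y' 19.9
back [693.7  51.3] -83.19 33 33 x' 694.8
back22 [676.4  57.8] -83.19 33 33 x' 678.4
dishfront [646.2  52.1] -82.97 32 32 x' 647.7
df0 [659.5  44.8] -82.97 32 32 x' 660.1
```

>>> arm_command([
  [0.014,0.0015,0,0],
  [0.03,0.0035,0,0],
  [0.045,0.0053,0,0],
  [0.06,0.0072,0,0],
  [0.074,0.0088,0,0],
  [0.086,0.0103,0,0],
  [0.086,0.0103,0,0],
  [0.086,0.0103,0,0],
])

```text
time: 5.72
tool_pos: [0.5944, 0.0344, 0.0108]
ee_rot: [-3.14, -0.0, 1.693]
wrist_force: [-2.4, 0.6, 4.8]
width: 0.0067
finger_force: 30.0
```

>>> arm_command([
  [0.003,0.0004,0,0],
  [0.006,0.0007,0,0],
  [0.008,0.001,0,0],
  [0.01,0.0012,0,0],
  [0.01,0.0012,0,0],
  [0.01,0.0012,0,0],
])

```text
time: 6.22
tool_pos: [0.5978, 0.0348, 0.0108]
ee_rot: [-3.137, -0.0, 1.693]
wrist_force: [-5.7, 0.2, 7.8]
width: 0.0066
finger_force: 30.0
```

>>> arm_command([
  [0.003,0.0004,0,0],
  [0.005,0.0006,0,0],
  [0.007,0.0008,0,0],
  [0.007,0.0008,0,0],
  [0.007,0.0008,0,0],
])

```text
time: 6.63
tool_pos: [0.5987, 0.0349, 0.0107]
ee_rot: [-3.131, -0.0, 1.693]
wrist_force: [-11.7, -2.0, 12.4]
width: 0.0068
finger_force: 30.1
```

Run:
```python
from h import *
c,im=snap('wrist','w9.png'); o=robot.get_obs(); print(o['time'],o['tool_pos'].round(4),np.degrees(o['ee_rot']).round(2),o['width'],o['wrist_force'].round(1))
c,im=snap('side','s2.png')
a=cv2.imread('pics/w9.png'); cv2.imwrite('pics/w9b.png',np.vstack([a[100:310,230:640],cv2.resize(cv2.imread('pics/s2.png')[140:280,190:400],(410,273))]))
```

```text
6.6833 [0.5987 0.0349 0.0107] [-1.794e+02 -2.000e-02  9.702e+01] 0.00637994628471307 [-11.6  -1.1  12.8]
```

View pics/w9b.png

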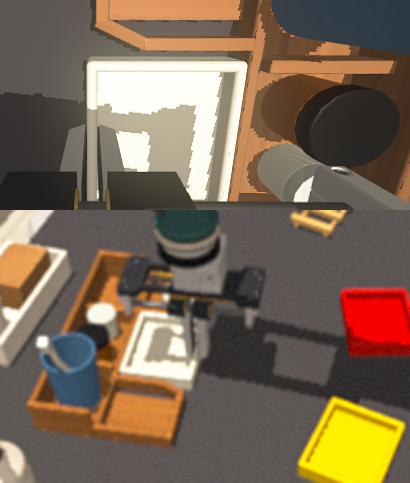

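>>> arm_command([
  [-0.005,-0.0006,0,0],
  [-0.007,-0.0008,0,0],
  [-0.007,-0.0008,0,0],
  [-0.007,-0.0008,0,0],
  [-0.007,-0.0008,0.04,0],
  [-0.007,-0.0008,0.1,0],
  [-0.007,-0.0008,0.18,0],
  [-0.007,-0.0008,0.26,0],
], claw=0.6)

```text
time: 7.4
tool_pos: [0.5991, 0.0351, 0.1401]
ee_rot: [-3.138, -0.001, 1.693]
wrist_force: [-0.1, -0.5, 0.2]
width: 0.0372
finger_force: 0.0
```

>>> arm_command([
  [-0.05,0,0.08,0],
  [-0.1,0,0.12,0],
  [-0.1,0,0.12,0],
  [-0.1,0,0.12,0],
  [-0.1,0,0.12,0],
  [-0.1,0,0.12,0],
  [-0.1,0,0.12,0],
])

```text
time: 7.98
tool_pos: [0.5496, 0.0349, 0.1977]
ee_rot: [-3.137, -0.001, 1.693]
wrist_force: [0.0, -0.4, -0.5]
width: 0.0372
finger_force: 0.0
```

```bash
cat > chk.py <<'E'
from h import *; from bay import line
robot.snapshot('wrist'); robot.snapshot('wrist')
c,im=snap('wrist','w10.png'); o=robot.get_obs(); print(o['time'],o['tool_pos'].round(4),np.degrees(o['ee_rot']).round(2),o['width'])
uv=proj(c,[.644,.042,.024])[0]; print(uv)
g=np.radians(7); 
for n,p in dict(c0=(-49,57),c1=(49,57),c2=(49,-57),c3=(-49,-57),b0=(-15,60),b1=(49,60),b2=(49,-60),b3=(-15,-60)).items():
    x,y=np.array(p)/1000; print(n,proj(c,[.644+x*np.cos(g)-y*np.sin(g),.042+x*np.sin(g)+y*np.cos(g),.022])[0].round(1))
u,v=uv.astype(int); cv2.imwrite('pics/w10c.png',cv2.resize(cv2.imread('pics/w10.png')[max(0,v-75):v+75,u-95:u+95],None,fx=4,fy=4,interpolation=cv2.INTER_CUBIC))
E
python3 chk.py
```

```text
8.1333 [0.5499 0.0349 0.1988] [-1.7984e+02 -3.0000e-02  9.7010e+01] 0.037378118310813196
[393.81520175 186.72081759]
c0 [357.8 142.5]
c1 [435.6 142.4]
c2 [426.3 226.8]
c3 [354.9 226.7]
b0 [384.9 140. ]
b1 [435.9 140. ]
b2 [426.1 228.9]
b3 [379.5 228.7]
```

View pics/w10c.png

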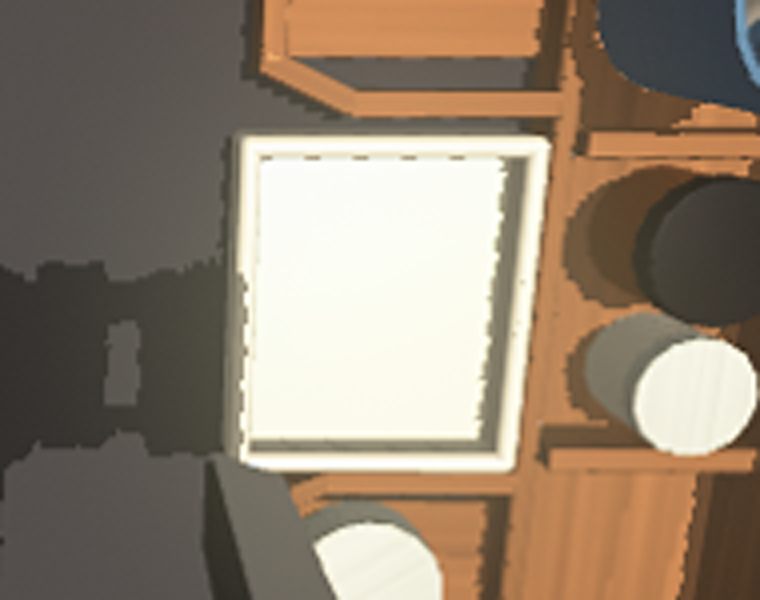

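The dish sits home in the bay, its right rim parallel to the back stop. I've now used my ten views, so from here I go by measured numbers only.

Run:
```python
from h import *; from bay import line
c=cam('wrist'); im=cv2.imread('pics/w10.png'); H,S,V=cv2.split(cv2.cvtColor(im,cv2.COLOR_BGR2HSV)); m=(V>125)&(S<75); g=np.radians(7)
T=[(q,148-0-np.argmax(~m[148:130:-1,q])+.5) for q in range(366,428,2)]
B=[(q,222+np.argmax(~m[222:236,q])-.5) for q in range(375,420,2)]
Rr=[(428+np.argmax(~m[r,428:445])-.5,r) for r in range(150,185,2)]
L=[(345+np.argmax(m[r,345:372])-.5,r) for r in range(150,172,2)]
for n,q in(('T',T),('B',B),('R',Rr),('L',L)):
    P=onz(c,q,.023)[:,:2]*1000; a,v,k=line(P); print(n,a.round(1),np.degrees(np.arctan2(v[1],v[0])).round(2),k,len(q),"x' y'",round(a[0]*np.cos(g)+a[1]*np.sin(g),1),round(-a[0]*np.sin(g)+a[1]*np.cos(g),1))
```

```text
T [637.8  97.3] 6.95 31 31 x' y' 644.9 18.9
B [659.2 -16. ] 7.16 23 23 x' y' 652.3 -96.2
R [689.5  73.7] -82.31 16 18 x' y' 693.3 -10.9
L [590.9  71. ] -84.78 11 11 x' y' 595.1 -1.5
```

>>> arm_command([
  [-0.106,-0.732,0,-0.9225],
  [-0.106,-0.732,0,-0.9225],
  [-0.106,-0.732,0,-0.9225],
  [-0.106,-0.732,0,-0.9225],
  [-0.106,-0.732,0,-0.9225],
  [-0.106,-0.732,0,-0.9225],
  [-0.106,-0.732,0,-0.9225],
  [-0.106,-0.732,0,-0.9225],
], claw=0.66)

```text
time: 8.8
tool_pos: [0.5016, -0.2969, 0.1999]
ee_rot: [-3.141, 0.0, 0.687]
wrist_force: [0.2, 0.5, -0.1]
width: 0.0316
finger_force: 0.0
```

Run:
```python
from h import *
o=robot.get_obs(); print(o['time'],o['tool_pos'].round(4),np.degrees(o['ee_rot']).round(2),o['joint_positions'].round(2))
```

```text
8.8 [ 0.5016 -0.2969  0.1999] [-179.97    0.     39.36] [-0.63  0.16  1.3   0.    1.68  0.25]
```

>>> arm_command([
  [-0.01,-0.03,0,-0.4425],
  [-0.01,-0.03,0,-0.4425],
  [-0.01,-0.03,0,-0.4425],
  [-0.01,-0.03,0,-0.4425],
  [-0.01,-0.03,0,-0.4425],
  [-0.01,-0.03,0,-0.4425],
  [-0.01,-0.03,0,-0.4425],
  [-0.01,-0.03,0,-0.4425],
])

```text
time: 9.47
tool_pos: [0.4973, -0.31, 0.1997]
ee_rot: [-3.141, 0.001, -0.239]
wrist_force: [0.8, -0.7, -0.5]
width: 0.0317
finger_force: 0.0
```

```bash
cat > rack.py <<'E'
from h import *; import sys
robot.snapshot('wrist'); robot.snapshot('wrist')
c,im=snap('wrist',sys.argv[1]); o=robot.get_obs(); print(o['time'],o['tool_pos'].round(4),np.degrees(o['ee_rot']).round(2),o['width'])
H,S,V=cv2.split(cv2.cvtColor(im,cv2.COLOR_RGB2HSV)); w=((H>8)&(H<28)&(S>55)&(V>110)).astype(np.uint8)
seed=tuple(map(float,proj(c,[.497,-.331,.018])[0])); print('seed',seed)
cs,_=cv2.findContours(w,cv2.RETR_CCOMP,cv2.CHAIN_APPROX_NONE)
for k in cs:
    if cv2.contourArea(k)>40:
        P=onz(c,k.reshape(-1,2),.018)[:,:2]*1000; (x,y),s,a=cv2.minAreaRect(P.astype(np.float32)); print(np.round([x,y,*s,a],1),cv2.boundingRect(k))
E
python3 rack.py w11.png
```

```text
9.6167 [ 0.4973 -0.31    0.1999] [-1.7998e+02  5.0000e-02 -1.3290e+01] 0.032030253114289114
seed (337.73897735227274, 177.7886007181379)
[ 189.9 -242.1  517.9   36.6   77. ] (168, 360, 316, 19)
[ 266.9 -350.7   18.   101.1   84. ] (375, 289, 14, 56)
[ 310.1 -168.4   18.1  101.1   70.7] (255, 289, 14, 56)
[ 499.  -331.5   92.6   75.6   75.7] (303, 147, 72, 57)
[ 497.2 -350.5   28.4   45.9   76.4] (341, 157, 23, 35)
[ 506.3 -312.3   28.3   45.8   76.7] (312, 157, 22, 35)
[ 522.1 -356.2   27.4    5.2   76.6] (342, 153, 22, 5)
[ 531.7 -318.3   27.4    6.5   76.7] (312, 152, 22, 6)
[ 507.5 -374.1   13.1   35.5   76.6] (363, 149, 11, 28)
[688.9 -33.  167.  145.5   8.6] (0, 0, 151, 148)
[666.8 -57.6  80.8  76.1   6.7] (42, 49, 83, 82)
```

>>> arm_command([
  [0.004,-0.043,-0.08,-0.002],
  [0.004,-0.043,-0.16,-0.002],
  [0.004,-0.043,-0.24,-0.002],
  [0.004,-0.043,-0.3,-0.002],
  [0.004,-0.043,-0.33,-0.002],
  [0.004,-0.043,-0.34,-0.002],
  [0.004,-0.043,-0.34,-0.002],
  [0.004,-0.043,-0.34,-0.002],
])

```text
time: 10.28
tool_pos: [0.5, -0.332, 0.0316]
ee_rot: [3.141, -0.002, -0.237]
wrist_force: [1.0, -0.4, 0.6]
width: 0.032
finger_force: 0.0
```

```bash
python3 rack.py w12.png
```

```text
10.4333 [ 0.5006 -0.3325  0.033 ] [179.88  -0.23 -13.6 ] 0.03196720222637214
seed (321.74250266228813, 233.22307949272894)
[ 371.7 -304.2  278.5   20.5   76.3] (168, 360, 316, 20)
[ 412.2 -362.4   10.7   56.1   82.2] (375, 288, 15, 58)
[ 436.  -264.4   10.    56.    70.6] (255, 288, 14, 58)
[ 500.2 -331.7   92.8   76.    76.4] (259, 180, 127, 95)
[ 518.7 -377.    13.    14.3   76.4] (367, 183, 19, 20)
```

>>> arm_command([
  [-0.001,0.0015,-0.015,0],
  [-0.001,0.0015,-0.03,0],
  [-0.001,0.0015,-0.042,0],
  [-0.001,0.0015,-0.052,0],
  [-0.001,0.0015,-0.058,0],
  [-0.001,0.0015,-0.058,0],
  [-0.001,0.0015,-0.058,0],
])

```text
time: 11.02
tool_pos: [0.4987, -0.3306, 0.0011]
ee_rot: [-3.142, 0.0, -0.238]
wrist_force: [0.0, 0.3, 0.3]
width: 0.032
finger_force: 0.0
```

>>> arm_command([
  [0,0,0,0],
  [0,0,0,0],
  [0,0,0,0],
  [0,0,0,0],
  [0,0,0,0],
], claw=1)

```text
time: 11.43
tool_pos: [0.4988, -0.3307, 0.0015]
ee_rot: [3.141, -0.0, -0.238]
wrist_force: [-0.5, -1.0, -0.0]
width: 0.0119
finger_force: 30.0
```

>>> arm_command([
  [0,0,0.02,0],
  [0,0,0.06,0],
  [0,0,0.12,0],
  [0,0,0.18,0],
  [0,0,0.23,0],
  [0,0,0.25,0],
  [0,0,0.25,0],
])

```text
time: 12.02
tool_pos: [0.5005, -0.332, 0.1309]
ee_rot: [3.138, -0.007, -0.238]
wrist_force: [0.6, 0.6, 0.1]
width: 0.0117
finger_force: 30.0
```

>>> arm_command([
  [0.288,0.742,0,0.1725],
  [0.288,0.742,0,0.1725],
  [0.288,0.742,0,0.1725],
  [0.288,0.742,0,0.1725],
  [0.288,0.742,0,0.1725],
  [0.288,0.742,0,0.1725],
  [0.288,0.742,0,0.1725],
  [0.288,0.742,0,0.1725],
])

```text
time: 12.68
tool_pos: [0.6184, -0.0178, 0.1238]
ee_rot: [-3.141, 0.004, 0.124]
wrist_force: [0.4, -0.4, -0.7]
width: 0.0116
finger_force: 30.0
```

Run:
```python
from h import *
o=robot.get_obs(); print(o['time'],o['tool_pos'].round(4),np.degrees(o['ee_rot']).round(2),o['joint_positions'].round(2),o['width'],o['finger_force'])
```

```text
12.6833 [ 0.6184 -0.0178  0.1238] [-179.95    0.24    7.08] [-0.12  0.27  1.32 -0.    1.55  1.33] 0.011563013206605348 29.99870538711548
```

>>> arm_command([
  [0.02,0.05,0,0],
  [0.04,0.095,0,0],
  [0.0494,0.116,0,0],
  [0.0494,0.116,-0.03,0],
  [0.0494,0.116,-0.07,0],
  [0.0494,0.116,-0.1,0],
  [0.0494,0.116,-0.12,0],
  [0.0494,0.116,-0.12,0],
])

```text
time: 13.35
tool_pos: [0.6411, 0.0374, 0.0617]
ee_rot: [-3.141, 0.008, 0.123]
wrist_force: [-1.0, -0.4, -1.2]
width: 0.0116
finger_force: 30.0
```

```bash
cat > fit.py <<'E'
from h import *; import sys
robot.snapshot('wrist'); robot.snapshot('wrist')
c,im=snap('wrist',sys.argv[1]); o=robot.get_obs(); p=o['tool_pos']; print(o['time'],p.round(4),np.degrees(o['ee_rot']).round(2),o['width'],o['wrist_force'].round(1))
H,S,V=cv2.split(cv2.cvtColor(im,cv2.COLOR_RGB2HSV)); g=np.radians(7.05)
F=lambda P:np.c_[P[:,0]*np.cos(g)+P[:,1]*np.sin(g)-.6442,-P[:,0]*np.sin(g)+P[:,1]*np.cos(g)+.03865]*1000
print('tcp in dish frame',F(p[None]).round(1))
hz=p[2]-.002+.018
w=((H>8)&(H<28)&(S>55)&(V>110)).astype(np.uint8); wd=((V>125)&(S<60)).astype(np.uint8)
print('expected dish corners',proj(c,[[.6442*np.cos(g)+.03865*np.sin(g)+x*np.cos(g)-y*np.sin(g),.6442*np.sin(g)-.03865*np.cos(g)+x*np.sin(g)+y*np.cos(g),.024] for x,y in((.049,.057),(.049,-.057),(-.049,.057),(-.049,-.057))]).round(0).tolist())
for n,mm,z in(('wood',w,hz),('white',wd,.024)):
  for k in cv2.findContours(mm,cv2.RETR_CCOMP,cv2.CHAIN_APPROX_NONE)[0]:
    if cv2.contourArea(k)>60:
        P=F(onz(c,k.reshape(-1,2),z)); print(n,cv2.boundingRect(k),'x',P[:,0].min().round(1),P[:,0].max().round(1),'y',P[:,1].min().round(1),P[:,1].max().round(1))
E
python3 fit.py w13.png
```

```text
13.5 [0.6443 0.0375 0.067 ] [ 1.7998e+02 -3.0000e-02  7.0400e+00] 0.011803872452955963 [ 0.4  0.5 -0.5]
tcp in dish frame [[-0.1 -3.2]]
expected dish corners [[247.0, 158.0], [390.0, 158.0], [255.0, 267.0], [383.0, 267.0]]
wood (125, 360, 316, 20) x -106.9 -90.3 y -90.2 142.8
wood (342, 288, 9, 57) x -76.3 -30.6 y -22.3 -16.3
wood (294, 288, 8, 57) x -76.3 -30.7 y 11.5 17.2
wood (512, 88, 19, 52) x 67.4 94.5 y -116.8 -111.0
wood (522, 46, 14, 44) x 94.0 114.9 y -116.0 -111.1
wood (129, 45, 390, 252) x -36.9 116.0 y -109.4 109.9
wood (323, 192, 8, 33) x 15.3 36.0 y -7.8 -3.4
wood (402, 181, 73, 67) x -0.4 42.9 y -97.1 -52.1
wood (396, 157, 11, 81) x 6.5 57.2 y -52.9 -49.0
wood (249, 156, 143, 41) x 33.5 57.8 y -43.8 40.7
wood (227, 156, 13, 80) x 7.8 57.8 y 49.2 53.2
wood (139, 155, 29, 98) x -3.9 58.3 y 95.9 104.4
wood (325, 63, 59, 63) x 75.4 107.4 y -36.5 -4.4
wood (147, 23, 414, 129) x 60.5 125.9 y -125.0 87.2
white (106, 313, 101, 18) x -115.8 -96.4 y 107.1 200.3
white (437, 312, 113, 20) x -115.7 -95.5 y -216.0 -111.5
white (298, 312, 20, 7) x -102.6 -95.9 y 1.9 19.9
white (544, 266, 96, 60) x -107.5 -46.7 y -298.4 -200.9
white (562, 269, 22, 8) x -56.6 -49.7 y -234.7 -215.6
white (0, 266, 93, 62) x -110.2 -47.0 y 201.4 298.9
white (61, 269, 21, 7) x -56.0 -50.0 y 211.7 229.8
white (332, 206, 42, 94) x -81.8 8.6 y -45.7 -11.1
white (271, 206, 41, 94) x -81.8 8.5 y 6.5 40.9
white (403, 182, 71, 65) x -28.0 29.2 y -130.5 -70.8
white (399, 158, 7, 45) x 12.1 48.8 y -69.4 -66.7
white (251, 157, 140, 39) x 18.1 49.6 y -57.9 55.0
white (230, 157, 9, 76) x -15.0 49.5 y 69.0 71.4
white (325, 64, 58, 61) x 75.0 117.3 y -48.0 -5.0
white (265, 62, 51, 68) x 71.3 118.6 y 2.5 39.8
white (0, 57, 188, 57) x 82.0 120.2 y 98.5 239.7
```

Run:
```python
from h import *
c=cam('wrist'); im=cv2.imread('pics/w13.png'); h=cv2.cvtColor(im,cv2.COLOR_BGR2HSV)
P=robot.get_obs()['tool_pos']; print(P)
g=np.radians(7.05); hz=P[2]-.002+.018
pt=lambda x,y:P+[x*np.cos(g)-y*np.sin(g),x*np.sin(g)+y*np.cos(g),hz-P[2]]
for y in(-.04,0,.04):
    a=[]
    for x in np.arange(.020,.048,.001):
        u,v=proj(c,pt(x,y))[0]; q=h[int(round(v)),int(round(u))]; a.append((round(x*1000),*map(int,q)))
    print(y,a[8:])
for x in(.03,):
    print([(round(y*1000),*map(int,h[tuple(np.round(proj(c,pt(x,y))[0][::-1]).astype(int))])) for y in np.r_[-.052:-.028:.002,.028:.052:.002]])
```

```text
[0.64433124 0.03753454 0.06695307]
-0.04 [(28, 26, 72, 255), (29, 26, 72, 255), (30, 26, 72, 255), (31, 26, 73, 255), (32, 26, 71, 255), (33, 26, 71, 255), (34, 26, 70, 255), (35, 26, 70, 255), (36, 26, 72, 255), (37, 21, 102, 250), (38, 17, 107, 186), (39, 17, 111, 180), (40, 23, 53, 239), (41, 0, 0, 255), (42, 24, 34, 246), (43, 24, 32, 247), (44, 30, 10, 255), (45, 30, 8, 255), (46, 30, 5, 255), (47, 30, 3, 255)]
0 [(28, 27, 65, 255), (29, 27, 64, 255), (30, 27, 64, 255), (31, 27, 65, 255), (32, 27, 65, 255), (33, 27, 64, 255), (34, 27, 63, 255), (35, 27, 62, 255), (36, 27, 65, 255), (37, 22, 94, 251), (38, 17, 98, 195), (39, 17, 100, 194), (40, 19, 76, 201), (41, 23, 49, 223), (42, 28, 25, 247), (43, 28, 25, 246), (44, 26, 26, 246), (45, 30, 8, 255), (46, 0, 0, 255), (47, 0, 0, 255)]
0.04 [(28, 26, 71, 255), (29, 26, 71, 255), (30, 27, 70, 255), (31, 27, 71, 255), (32, 27, 71, 255), (33, 27, 70, 255), (34, 27, 69, 255), (35, 26, 68, 255), (36, 26, 73, 255), (37, 21, 105, 250), (38, 16, 111, 182), (39, 16, 116, 181), (40, 23, 50, 246), (41, 30, 2, 255), (42, 30, 4, 255), (43, 30, 4, 255), (44, 30, 5, 255), (45, 30, 2, 255), (46, 30, 2, 255), (47, 30, 2, 255)]
[(-52, 23, 44, 170), (-50, 15, 114, 125), (-48, 14, 43, 142), (-46, 15, 135, 234), (-44, 27, 67, 255), (-42, 27, 69, 255), (-40, 26, 72, 255), (-38, 26, 72, 255), (-36, 27, 70, 255), (-34, 24, 90, 255), (-32, 17, 113, 224), (-30, 27, 68, 255), (28, 27, 70, 255), (30, 27, 68, 255), (32, 16, 110, 195), (34, 17, 100, 156), (36, 24, 87, 255), (38, 27, 67, 255), (40, 27, 70, 255), (42, 26, 74, 255), (44, 26, 74, 255), (46, 25, 91, 255), (48, 13, 125, 151), (50, 13, 136, 200)]
```

>>> arm_command([
  [0,0.003,-0.005,0],
  [0,0.005,-0.025,0],
  [0,0.005,-0.045,0],
  [0,0.005,-0.06,0],
  [0,0.005,-0.07,0],
  [0,0.005,-0.075,0],
  [0,0.005,-0.075,0],
  [0,0.005,-0.075,0],
])

```text
time: 14.17
tool_pos: [0.644, 0.0405, 0.0288]
ee_rot: [3.142, 0.0, 0.124]
wrist_force: [0.8, -0.4, -0.4]
width: 0.0114
finger_force: 30.0
```

```bash
python3 fit.py w14.png | grep -E 'tcp|white \(2|^1|exp'
```

```text
14.3167 [0.6445 0.0406 0.0297] [ 1.7998e+02 -7.0000e-02  7.0800e+00] 0.011864459186160544 [ 0.2 -0.7 -0.9]
tcp in dish frame [[ 0.4 -0.2]]
expected dish corners [[238.0, 167.0], [407.0, 167.0], [248.0, 293.0], [396.0, 293.0]]
white (271, 205, 41, 74) x -35.9 22.0 y 7.9 36.7
white (242, 166, 166, 106) x -29.9 49.6 y -57.7 54.8
```

>>> arm_command([
  [0,-0.002,-0.008,0],
  [0,-0.002,-0.016,0],
  [0,-0.002,-0.023,0],
  [0,-0.002,-0.029,0],
  [0,-0.002,-0.034,0],
  [0,-0.002,-0.038,0],
  [0,-0.002,-0.04,0],
  [0,-0.002,-0.04,0],
])

```text
time: 14.98
tool_pos: [0.644, 0.0396, 0.0089]
ee_rot: [3.142, 0.0, 0.124]
wrist_force: [-0.0, -0.5, -0.7]
width: 0.0116
finger_force: 30.0
```

>>> arm_command([
  [0,0,-0.001,0],
  [0,0,-0.002,0],
  [0,0,-0.003,0],
  [0,0,-0.003,0],
])

```text
time: 15.32
tool_pos: [0.6443, 0.0396, 0.0085]
ee_rot: [3.141, -0.001, 0.124]
wrist_force: [-1.6, -0.5, 4.5]
width: 0.0116
finger_force: 30.0
```

>>> arm_command([
  [0,0,0,0],
  [0,0,0.001,0],
  [0,0,0.002,0],
  [0,0,0.002,0],
  [0,0,0.01,0],
  [0,0,0.03,0],
  [0,0,0.08,0],
  [0,0,0.14,0],
], claw=0.68)

```text
time: 15.98
tool_pos: [0.6424, 0.0396, 0.0762]
ee_rot: [-3.141, 0.005, 0.124]
wrist_force: [0.7, -0.1, 1.1]
width: 0.0299
finger_force: 0.0
```

>>> arm_command([
  [-0.02,0,0.08,0],
  [-0.05,0,0.16,0],
  [-0.05,0,0.2,0],
  [-0.05,0,0.2,0],
  [-0.05,0,0.2,0],
], claw=0.1)

```text
time: 16.4
tool_pos: [0.6202, 0.0396, 0.1805]
ee_rot: [3.141, -0.006, 0.124]
wrist_force: [0.0, -0.2, 0.4]
width: 0.0599
finger_force: 0.0
```

```bash
cat > rk.py <<'E'
from h import *; import sys
robot.snapshot('wrist'); robot.snapshot('wrist')
c,im=snap('wrist',sys.argv[1]); o=robot.get_obs(); p=o['tool_pos']; print(o['time'],p.round(4),np.degrees(o['ee_rot']).round(2),o['width'])
h=cv2.cvtColor(im,cv2.COLOR_RGB2HSV); H,S,V=cv2.split(h); g=np.radians(7.05)
pt=lambda x,y,z:np.array([(.6442+x)*np.cos(g)-(-.03865+y)*np.sin(g),(.6442+x)*np.sin(g)+(-.03865+y)*np.cos(g),z])
def s(x,y,z):
    u,v=np.round(proj(c,pt(x,y,z))[0]).astype(int)
    if not(0<=u<640 and 0<=v<400): return '#'
    a,b,d=h[v,u]; return 'r' if 20<a<30 and 45<b<100 and d>200 else 'o' if a<21 and b>60 else 'W' if b<45 and d>170 else '.'
print('x scan  (mm -56..56)')
for y in(-.04,0,.04): print(y,''.join(s(x/1000,y,.0245) for x in range(-56,57)))
print('y scan  (mm -66..66)')
for x in(-.034,-.012,.012,.033): print(x,''.join(s(x,y/1000,.0245) for y in range(-66,67)))
E
python3 rk.py w15.png
```

```text
16.55 [0.618  0.0396 0.175 ] [-179.97    0.25    7.08] 0.07189574627091971
x scan  (mm -56..56)
-0.04 .....o.............oooooorrrrrrrrrrrrrrrrrrrrrrrrrrrrrrrrrrrrrrrrrrrrrrrrrrrrrrrrrrrrrrrrrrrrrWWW..WWWWWWWooooooo
0 .o.................ooooooorrrrrrrrrrrrrrrrrrrrrrrrrrrrrrrrrrrrrrrrrrrrrrrrrrrrrrrrrrrrrrrrrrrrWWW..WWWWWWWooooooo
0.04 ....oo.............oooooooorrrrrrrrrrrrrrrrrrrrrrrrrrrrrrrrrrrrrrrrrrrrrrrrrrrrrrrrrrrrrrrrrroWWWW.WWWWWWWooooooo
y scan  (mm -66..66)
-0.034 ooo..ooo............oooooooooooooo..........................oooooooooooo...........................oooooooooooooo.........oo........o
-0.012 ooooooooorWWWWWr.WWWWrrrrrrrrrr.oWWWWWWWWWWWWWWWWWWWWWWWWWWWorrrrrrrrrrrWWWWWWWWWWWWWWWWWWWWWWWWWW.oorrrrrrrrrrr....WWWWWWooooooooooo
0.012 oooooooooWWWWWWr.WWWW.rrrrrrrrroorWWWWWWWWWWWWWWWWWWWWWWWWWWorrrrrrrrrrrWWWWWWWWWWWWWWWWWWWWWWWWWW.oo.rrrrrrrrroo..WWWWWW.ooooooooooo
0.033 ooooooooorWWWWWWoWWWrrrrrrrrrrro.WWWWWWWWWWWWWWWWWWWWWWWWWWoorrrrrrrrrrrWWWWWWWWWWWWWWWWWWWWWWWWWW.oorrrrrrrrrrro..WWWWWW.ooooooooooo
```

>>> arm_command([
  [-0.324,0.55,0.08,0.6725],
  [-0.324,0.55,0.08,0.6725],
  [-0.324,0.55,0.08,0.6725],
  [-0.324,0.55,0.08,0.6725],
  [-0.324,0.55,0.08,0.6725],
  [-0.324,0.55,0.08,0.6725],
  [-0.324,0.55,0.08,0.6725],
  [-0.324,0.55,0.08,0.6725],
], claw=0.05)

```text
time: 17.22
tool_pos: [0.4544, 0.3168, 0.2154]
ee_rot: [-3.138, 0.003, 1.132]
wrist_force: [0.9, -0.4, 0.4]
width: 0.0894
finger_force: 0.0
```

Run:
```python
from h import *
o=robot.get_obs(); print(o['time'],o['tool_pos'].round(4),np.degrees(o['ee_rot']).round(2),o['joint_positions'].round(2))
```

```text
17.2167 [0.4544 0.3168 0.2154] [-1.7981e+02  1.6000e-01  6.4850e+01] [0.51 0.1  1.34 0.   1.71 0.95]
```

>>> arm_command([
  [0,0,0,0.191],
  [0,0,0,0.191],
  [0,0,0,0.191],
  [0,0,0,0.191],
  [0,0,0,0.191],
])

```text
time: 17.63
tool_pos: [0.4562, 0.3144, 0.2148]
ee_rot: [-3.137, 0.003, 1.524]
wrist_force: [0.1, 0.6, -0.1]
width: 0.0897
finger_force: 0.0
```

```bash
cat > soap.py <<'E'
from h import *; import sys
robot.snapshot('wrist'); robot.snapshot('wrist')
c,im=snap('wrist',sys.argv[1]); o=robot.get_obs(); p=o['tool_pos']; print(o['time'],p.round(4),np.degrees(o['ee_rot']).round(2),o['width'])
h=cv2.cvtColor(im,cv2.COLOR_RGB2HSV); H,S,V=cv2.split(h); m=((V>150)&(H>18)&(H<45)&(S>6)&(S<150)).astype(np.uint8)
u,v=proj(c,[.456,.315,.028])[0]; print(u,v,h[int(v),int(u)])
for z in(.014,.022):
  r,k=rect(c,m,z,(float(u),float(v))); print(z,r,cv2.boundingRect(k))
E
python3 soap.py w16.png
```

```text
17.7833 [0.4567 0.3143 0.2159] [-1.7987e+02  9.0000e-02  8.7240e+01] 0.08889719502480467
321.61698889413185 180.34516151169848 [  0   0 255]
0.014 [463.6 314.6 105.5  72.8  89.4] (300, 140, 54, 75)
0.022 [463.5 316.3 103.3  71.3  89.4] (300, 140, 54, 75)
```

Run:
```python
from h import *
c=cam('wrist'); im=cv2.imread('pics/w16.png'); H,S,V=cv2.split(cv2.cvtColor(im,cv2.COLOR_BGR2HSV))
print(V[180,290:365].tolist()); print(S[180,290:365].tolist()); print(V[135:225,322].tolist())
for t in(150,190,220):
    m=(V>t); m[228:]=0
    for z in(.014,.022):
        r,k=rect(c,m,z,(321.,180.)); print(t,z,r,cv2.boundingRect(k))
```

```text
[182, 182, 182, 183, 183, 183, 184, 184, 185, 185, 185, 138, 255, 255, 255, 255, 255, 255, 255, 255, 255, 255, 255, 255, 255, 255, 255, 255, 255, 255, 255, 255, 255, 255, 255, 255, 255, 255, 255, 255, 255, 255, 255, 255, 255, 255, 255, 255, 255, 255, 255, 255, 255, 255, 208, 176, 189, 148, 137, 137, 137, 136, 135, 133, 147, 178, 181, 180, 180, 179, 179, 178, 178, 178, 177]
[35, 35, 35, 36, 35, 35, 36, 35, 36, 36, 34, 46, 63, 2, 1, 1, 0, 0, 0, 0, 0, 0, 0, 0, 0, 0, 0, 0, 0, 0, 0, 0, 0, 0, 0, 0, 0, 0, 0, 0, 0, 0, 0, 0, 0, 0, 0, 0, 0, 0, 0, 0, 0, 5, 77, 32, 32, 43, 45, 45, 45, 43, 45, 44, 38, 32, 31, 31, 31, 30, 30, 30, 30, 30, 29]
[177, 177, 178, 179, 180, 179, 180, 181, 181, 179, 197, 255, 255, 255, 255, 255, 255, 255, 255, 255, 255, 255, 255, 255, 255, 255, 255, 255, 255, 255, 255, 255, 255, 255, 255, 255, 255, 255, 255, 255, 255, 255, 255, 255, 255, 255, 255, 255, 255, 255, 255, 252, 252, 252, 252, 252, 252, 252, 252, 252, 252, 252, 252, 255, 255, 255, 255, 255, 255, 255, 255, 255, 255, 255, 255, 255, 255, 210, 180, 151, 132, 133, 133, 133, 129, 166, 180, 178, 178, 178]
150 0.014 [454.9 386.1 288.7 926.3  87.3] (0, 0, 640, 228)
150 0.022 [455.  386.3 282.6 906.9  87.3] (0, 0, 640, 228)
190 0.014 [457.8 313.   96.4  59.7  88.5] (301, 145, 44, 68)
190 0.022 [457.9 314.7  94.4  58.4  88.5] (301, 145, 44, 68)
220 0.014 [457.9 312.9  95.7  59.6  88.5] (301, 145, 44, 68)
220 0.022 [457.9 314.6  93.7  58.4  88.5] (301, 145, 44, 68)
```

>>> arm_command([
  [0.002,0,-0.08,0.008],
  [0.002,0,-0.16,0.008],
  [0.002,0,-0.24,0.008],
  [0.002,0,-0.31,0.008],
  [0.002,0,-0.34,0.008],
  [0.002,0,-0.345,0.008],
  [0.002,0,-0.345,0.008],
  [0.002,0,-0.345,0.008],
])

```text
time: 18.45
tool_pos: [0.4591, 0.315, 0.0464]
ee_rot: [3.139, -0.001, 1.54]
wrist_force: [0.2, 0.8, 0.7]
width: 0.089
finger_force: 0.0
```

Run:
```python
from h import *
for i in range(3): robot.snapshot('wrist')
c,im=snap('wrist','w17.png');o=robot.get_obs(); print(o['time'],o['tool_pos'].round(4),np.degrees(o['ee_rot']).round(2),o['width'])
H,S,V=cv2.split(cv2.cvtColor(im,cv2.COLOR_RGB2HSV)); u,v=proj(c,[.458,.3143,.028])[0]; print(u,v)
print(V[int(v)-40,240:410:2].tolist()); print(V[100:260:2,int(u)].tolist())
```

```text
18.65 [0.4594 0.3153 0.0472] [ 1.798e+02 -1.200e-01  8.825e+01] 0.0894462224211335
319.3321220479904 228.43047381507557
[168, 169, 170, 171, 171, 173, 173, 174, 175, 177, 177, 179, 180, 181, 183, 183, 186, 187, 189, 189, 186, 255, 255, 255, 255, 255, 255, 255, 255, 255, 255, 255, 255, 255, 255, 255, 255, 255, 255, 255, 255, 255, 255, 255, 255, 255, 255, 255, 255, 255, 255, 255, 255, 255, 255, 255, 255, 255, 245, 198, 198, 196, 195, 193, 191, 190, 189, 187, 186, 185, 184, 182, 182, 179, 178, 178, 176, 176, 174, 173, 172, 171, 170, 170, 168]
[163, 163, 165, 163, 165, 166, 166, 167, 166, 168, 168, 169, 170, 171, 172, 173, 175, 175, 177, 178, 179, 181, 182, 183, 184, 186, 187, 189, 191, 192, 194, 195, 196, 235, 254, 255, 255, 255, 255, 255, 255, 255, 255, 255, 255, 255, 255, 255, 255, 255, 255, 255, 255, 255, 255, 255, 255, 254, 254, 254, 254, 254, 254, 254, 253, 253, 253, 253, 253, 253, 253, 253, 253, 253, 253, 253, 253, 253, 253, 253]
```

Run:
```python
from h import *
c=cam('wrist')
for z in(.014,.022): print(z,onz(c,[[319,165.5],[281.5,188],[356.5,188]],z)[:,:2].round(4).tolist())
```

```text
0.014 [[0.459, 0.3609], [0.4287, 0.3439], [0.4881, 0.3421]]
0.022 [[0.4591, 0.3622], [0.4299, 0.3458], [0.4871, 0.344]]
```

>>> arm_command([
  [-0.002,0,-0.02,0],
  [-0.002,0,-0.04,0],
  [-0.002,0,-0.058,0],
  [-0.002,0,-0.07,0],
  [-0.002,0,-0.078,0],
  [-0.002,0,-0.082,0],
  [-0.002,0,-0.082,0],
])

```text
time: 19.23
tool_pos: [0.4566, 0.3143, 0.0031]
ee_rot: [-3.14, 0.001, 1.54]
wrist_force: [-0.0, -0.8, 0.5]
width: 0.0894
finger_force: 0.0
```

>>> arm_command([
  [0,0,0,0],
  [0,0,0,0],
  [0,0,0,0],
  [0,0,0,0],
  [0,0,0,0],
  [0,0,0,0],
], claw=1)

```text
time: 19.73
tool_pos: [0.4573, 0.3147, 0.0043]
ee_rot: [3.141, -0.0, 1.54]
wrist_force: [-0.6, 0.3, 0.5]
width: 0.0579
finger_force: 30.0
```

>>> arm_command([
  [0,0,0.02,0],
  [0,0,0.06,0],
  [0,0,0.12,0],
  [0,0,0.18,0],
  [0,0,0.24,0],
  [0,0,0.28,0],
  [0,0,0.29,0],
  [0,0,0.29,0],
])

```text
time: 20.4
tool_pos: [0.4581, 0.3151, 0.1515]
ee_rot: [3.138, -0.002, 1.54]
wrist_force: [0.6, 0.1, -1.7]
width: 0.0578
finger_force: 30.0
```

>>> arm_command([
  [0.374,-0.5494,0,0.0734],
  [0.374,-0.5494,0,0.0734],
  [0.374,-0.5494,0,0.0734],
  [0.374,-0.5494,0,0.0734],
  [0.374,-0.5494,0,0.0734],
  [0.374,-0.5494,0,0.0734],
  [0.374,-0.5494,0,0.0734],
  [0.374,-0.5494,0,0.0734],
])

```text
time: 21.07
tool_pos: [0.6421, 0.04, 0.1458]
ee_rot: [-3.137, -0.001, 1.694]
wrist_force: [0.5, 0.9, -0.9]
width: 0.0577
finger_force: 30.0
```

Run:
```python
from h import *
for i in range(3): robot.snapshot('top')
o=robot.get_obs(); print(o['time'],o['tool_pos'].round(4),np.degrees(o['ee_rot']).round(2),o['joint_positions'].round(2),o['width'],o['finger_force'])
```

```text
21.2167 [0.6423 0.0388 0.1449] [-1.7965e+02 -4.0000e-02  9.6780e+01] [-0.03  0.32  1.22 -0.    1.61 -0.15] 0.057870405901892116 29.982822239398956
```

>>> arm_command([
  [0.003,0.001,-0.03,0.002],
  [0.003,0.001,-0.07,0.002],
  [0.003,0.001,-0.11,0.002],
  [0.003,0.001,-0.14,0.002],
  [0.003,0.001,-0.155,0.002],
  [0.003,0.001,-0.16,0.002],
  [0.003,0.001,-0.16,0.002],
  [0.003,0.001,-0.16,0.002],
])

```text
time: 21.88
tool_pos: [0.6444, 0.0429, 0.0697]
ee_rot: [3.141, 0.0, 1.699]
wrist_force: [-0.1, 0.6, -0.2]
width: 0.0579
finger_force: 30.0
```

```bash
cat > sp.py <<'E'
from h import *; import sys
for i in range(3): robot.snapshot('wrist')
c,im=snap('wrist',sys.argv[1]); o=robot.get_obs(); p=o['tool_pos']; print(o['time'],p.round(4),np.degrees(o['ee_rot']).round(2),o['width'],o['wrist_force'].round(1))
h=cv2.cvtColor(im,cv2.COLOR_RGB2HSV); g=np.radians(7.05); F=lambda P:np.c_[P[:,0]*np.cos(g)+P[:,1]*np.sin(g)-.6442,-P[:,0]*np.sin(g)+P[:,1]*np.cos(g)+.03865]*1000
print('tcp',F(p[None]).round(1))
pt=lambda x,y,z:np.array([(.6442+x)*np.cos(g)-(-.03865+y)*np.sin(g),(.6442+x)*np.sin(g)+(-.03865+y)*np.cos(g),z])
for x in(-.035,-.02,0,.02,.037):
    L=[]
    for y in range(30,68):
        u,v=np.round(proj(c,pt(x,y/1000,.024))[0]).astype(int); L.append('%d:%d,%d,%d'%(y,*h[v,u]) if 0<=u<640 and 0<=v<400 else '#')
    print(x,' '.join(L[8:]))
E
python3 sp.py w18.png
```

```text
22.0833 [0.645  0.0424 0.0705] [1.7986e+02 2.0000e-02 9.7310e+01] 0.05744912979816334 [ 0.3 -0.8 -1.4]
tcp [[1.1 1.6]]
-0.035 38:16,123,213 39:21,107,251 40:21,107,247 41:21,107,248 42:22,107,248 43:22,107,249 44:22,107,249 45:16,128,195 46:24,53,179 47:29,33,229 48:30,7,255 49:32,18,249 50:23,34,243 51:26,21,251 52:30,10,252 53:35,6,253 54:23,27,249 55:24,45,230 56:20,53,165 57:20,55,145 58:13,47,104 59:11,44,98 60:12,44,99 61:12,44,99 62:12,46,99 63:11,44,99 64:11,42,98 65:12,44,99 66:12,44,98 67:11,44,98
-0.02 38:17,117,155 39:17,117,153 40:17,116,149 41:17,116,145 42:16,123,204 43:22,103,253 44:22,105,251 45:16,125,190 46:19,86,157 47:29,33,238 48:30,3,255 49:34,15,251 50:23,31,245 51:27,19,251 52:35,6,253 53:38,4,253 54:21,29,249 55:22,49,226 56:20,55,153 57:20,55,148 58:19,55,140 59:13,48,101 60:11,47,103 61:14,50,102 62:12,50,103 63:12,48,95 64:13,97,84 65:13,137,143 66:13,146,196 67:13,146,195
0 38:17,118,158 39:17,117,155 40:17,118,153 41:16,123,208 42:22,104,253 43:21,104,251 44:22,105,251 45:18,118,234 46:18,79,164 47:30,22,241 48:30,1,255 49:35,11,251 50:23,53,223 51:28,1
[... 326 characters left out ...]
120,232 46:17,111,135 47:26,35,220 48:30,1,255 49:26,17,234 50:23,47,229 51:26,14,252 52:60,1,254 53:30,1,252 54:23,26,251 55:20,55,216 56:19,58,140 57:19,57,148 58:17,55,130 59:12,54,104 60:13,51,105 61:14,59,104 62:13,128,146 63:13,147,205 64:13,146,206 65:13,147,207 66:13,147,206 67:13,146,206
0.037 38:17,103,200 39:16,107,205 40:17,108,222 41:20,92,239 42:21,88,243 43:21,96,246 44:21,95,248 45:21,68,233 46:19,61,160 47:25,37,209 48:24,38,201 49:21,47,199 50:23,45,234 51:25,13,252 52:90,1,253 53:40,3,253 54:24,24,251 55:23,37,244 56:19,60,132 57:19,56,147 58:18,53,129 59:12,50,101 60:13,45,101 61:12,71,107 62:13,141,154 63:13,147,208 64:13,146,204 65:13,146,204 66:13,148,203 67:13,147,203
```

>>> arm_command([
  [-0.001,-0.0047,-0.015,-0.002],
  [-0.001,-0.0047,-0.03,-0.002],
  [-0.001,-0.0047,-0.045,-0.002],
  [-0.001,-0.0047,-0.055,-0.002],
  [-0.001,-0.0047,-0.06,-0.002],
  [-0.001,-0.0047,-0.06,-0.002],
  [-0.001,-0.0047,-0.06,-0.002],
])

```text
time: 22.67
tool_pos: [0.6436, 0.04, 0.0386]
ee_rot: [-3.141, -0.0, 1.694]
wrist_force: [0.5, -1.3, -1.0]
width: 0.0577
finger_force: 30.0
```

```bash
python3 sp.py w19.png | cut -c1-420
python3 - <<'E'
from h import *
c=cam('wrist'); p=robot.get_obs()['tool_pos']; h=cv2.cvtColor(cv2.imread('pics/w19.png'),cv2.COLOR_BGR2HSV); g=np.radians(7.05)
for z in (.006,.014): # height over soap underside
    L=[]
    for y in range(36,58):
        q=p+[-y/1000*np.sin(g),y/1000*np.cos(g),-.0043+z]; u,v=np.round(proj(c,q)[0]).astype(int); L.append('%d:%d,%d,%d'%(y,*h[v,u]))
    print(z,' '.join(L))
E
```

```text
22.8667 [0.6441 0.04   0.0396] [1.7993e+02 1.0000e-02 9.7070e+01] 0.05789996336401046 [ 0.1 -1.1 -2. ]
tcp [[-0.  -0.7]]
-0.035 38:28,56,255 39:28,59,255 40:28,59,255 41:28,58,255 42:28,57,255 43:29,60,255 44:29,60,255 45:23,81,253 46:24,47,235 47:0,0,255 48:0,0,255 49:0,0,255 50:30,6,255 51:30,1,255 52:0,0,255 53:0,0,255 54:30,2,255 55:30,9,255 56:23,36,244 57:20,53,204 58:20,51,189 59:14,43,141 60:13,43,142 61:13,43,141 62:14,44,140 63:14,44,140 64:13,44,140 65:13,44,140 66:11,44,140 67:13,44,139
-0.02 38:22,78,232 39:20,84,200 40:19,85,201 41:18,99,200 42:30,57,255 43:29,49,255 44:29,51,255 45:23,96,255 46:17,117,185 47:0,0,255 48:0,0,255 49:0,0,255 50:30,5,255 51:30,1,255 52:0,0,255 53:0,0,255 54:30,1,255 55:30,10,255 56:22,38,243 57:20,55,208 58:19,54,194 59:14,51,150 60:14,51,150 61:13,50,148 62:13,50,149 63:14,48,149 64:13,98,127 65:13,136,204 66:15,130,245 67:15,131,244
0 38:23,77,236 39:20,84,219 40:19,86,208 41:18,99,206 42:20,107,242 43:24,89,254 44:30,48,255 45:23,95,255 46:17,119,187 47:0,0,255 48:0,0,255 49:0,0,255 50:30,5,255 51:30,1,255 52:0,0,255 53:0,0,255 54:30,1,2
[... 828 characters left out ...]
8:17,53,182 59:13,51,149 60:13,51,149 61:12,86,174 62:14,136,240 63:17,128,250 64:16,129,248 65:16,128,248 66:16,130,248 67:17,129,247
0.006 36:30,14,255 37:30,16,255 38:29,21,255 39:29,26,255 40:26,47,253 41:24,59,251 42:23,77,236 43:21,81,227 44:19,86,208 45:18,99,206 46:20,107,242 47:24,89,254 48:28,63,255 49:23,95,255 50:25,43,245 51:0,0,255 52:0,0,255 53:30,5,255 54:30,1,255 55:0,0,255 56:0,0,255 57:30,2,255
0.014 36:30,8,255 37:30,12,255 38:30,14,255 39:28,18,255 40:29,21,255 41:27,34,254 42:26,47,253 43:23,70,245 44:23,77,236 45:20,84,219 46:18,99,206 47:18,112,226 48:24,89,254 49:30,48,255 50:23,95,255 51:17,119,187 52:0,0,255 53:0,0,255 54:24,21,253 55:30,1,255 56:0,0,255 57:0,0,255
```

>>> arm_command([
  [0.0005,0,-0.005,0],
  [0.0005,0,-0.009,0],
  [0.0005,0,-0.013,0],
  [0.0005,0,-0.016,0],
  [0.0005,0,-0.018,0],
  [0.0005,0,-0.019,0],
  [0.0005,0,-0.019,0],
])

```text
time: 23.45
tool_pos: [0.644, 0.04, 0.0295]
ee_rot: [3.141, 0.0, 1.694]
wrist_force: [-0.2, 0.4, -1.8]
width: 0.0578
finger_force: 30.0
```

>>> arm_command([
  [0,0,-0.001,0],
  [0,0,-0.002,0],
  [0,0,-0.002,0],
  [0,0,-0.002,0],
])

```text
time: 23.78
tool_pos: [0.6441, 0.04, 0.0294]
ee_rot: [3.141, 0.0, 1.694]
wrist_force: [-2.1, -0.7, 3.9]
width: 0.0575
finger_force: 30.0
```

>>> arm_command([
  [0,0,0.001,0],
  [0,0,0.001,0],
  [0,0,0.001,0],
  [0,0,0.002,0],
  [0,0,0.002,0],
  [0,0,0.01,0],
  [0,0,0.03,0],
  [0,0,0.06,0],
], claw=0.26)

```text
time: 24.45
tool_pos: [0.6429, 0.04, 0.0577]
ee_rot: [-3.138, -0.0, 1.694]
wrist_force: [-0.3, 0.6, 0.1]
width: 0.0697
finger_force: 0.0
```

>>> arm_command([
  [0,0,0.06,0],
  [0,0,0.12,0],
  [-0.05,0,0.2,0],
  [-0.1,0,0.26,0],
  [-0.12,0,0.28,0],
  [-0.12,0,0.28,0],
  [-0.12,0,0.28,0],
])

```text
time: 25.03
tool_pos: [0.5846, 0.04, 0.2005]
ee_rot: [3.137, 0.001, 1.694]
wrist_force: [-0.4, 0.2, -0.2]
width: 0.0698
finger_force: 0.0
```

```bash
cat > fin.py <<'E'
from h import *; from bay import line
for i in range(3): robot.snapshot('wrist')
c,im=snap('wrist','w20.png'); o=robot.get_obs(); print(o['time'],o['tool_pos'].round(4),np.degrees(o['ee_rot']).round(2),o['width'])
h=cv2.cvtColor(im,cv2.COLOR_RGB2HSV); g=np.radians(7.05)
pt=lambda x,y,z:np.array([(.6442+x)*np.cos(g)-(-.03865+y)*np.sin(g),(.6442+x)*np.sin(g)+(-.03865+y)*np.cos(g),z])
def s(x,y,z):
    u,v=np.round(proj(c,pt(x,y,z))[0]).astype(int)
    if not(0<=u<640 and 0<=v<400): return '#'
    a,b,d=h[v,u]; return 's' if b<45 and d>230 else 'r' if 18<a<33 and b>=45 and d>190 else 'o' if a<21 and b>100 else 'W' if b<45 and d>170 else '.'
for z in(.05,.024):
    print('z',z)
    for y in(-.03,0,.03): print('x scan',y,''.join(s(x/1000,y,z) for x in range(-60,61)))
    for x in(-.015,0,.015): print('y scan',x,''.join(s(x,y/1000,z) for y in range(-68,69)))
E
python3 fin.py
```

```text
25.2333 [0.5836 0.04   0.1958] [-1.7976e+02 -4.0000e-02  9.7060e+01] 0.0694003077690098
z 0.05
x scan -0.03 ......................oooooooo.......................rrsrrrrrrsrrrrrrrsssssrssrrrrrrrrrrrr.....rssssroooooooooooooooooooo
x scan 0 ............................oo.......................sssssssssssssssssssssssssssssssrrrrr......rssssroooooooooooooooooooo
x scan 0.03 ...........rssssssssssWW....oo...rrrrrssssssssssssssssssssssssssssssssssssssssssssssrrrrsW.....rssssr.ooooooooooooooooooo
y scan -0.015 sWW........o..oooooooor.............................................................rsssssssssssssssssssssssrrrrr..ooWsssssssr......ooooo
y scan 0 sssW.......ooooooooooorrrrrrrrrrrrrrrrrsssssssssssssssssssssssssssssssssssssssssssssssssssssssssssssssssssssrrrrr..ooWsssssssr......ooooo
y scan 0.015 ..........................rrrrrrrrrrrrrssssssssssssssssssssssssssssssssssssssssssssssssssssssssssssssssssssrrrrrrr.ooWssWssssr......ooooo
z 0.024
x scan -0.03 ...............................o...........................rsssssssssssssssssssssssssssssrrrrrrrr......sssss.oooooooooooo
x scan 0 .........................ooooooo...........................sssssssssssssssssssssssssssssssrrrrrrrr....rsssss..ooooooooooo
x scan 0.03 ...........rrsssssssssssW.....oo....rrrrrrssssssssssssssssssssssssssssssssssssssssssssssssrrrrsssW....rsssssrrooooooooooo
y scan -0.015 ooooooooooo...................................................................rrrsssssssssssssssssssssssrrrrr...ooWWsssssssr......ooooooo
y scan 0 .oooooooooorrrrrrrrrrrrrrrrrrrssssssssssssssssssssssrrssssssssssssssssssssssssssssssssssssssssssssssssssrrrrr...ooWWsssssssr.....oooooooo
y scan 0.015 ...................rrrrrrrrrrssssssssssssssssssssssssssssssssssssssssssssssssssssssssssssssssssssssssssrrrrrrrr.oo.Wsssssssr.....oooooooo
```

>>> arm_command([
  [-0.06,0,0.05,0],
  [-0.12,0,0.1,0],
  [-0.2,0,0.15,0],
  [-0.28,0,0.15,0],
  [-0.36,0,0.15,0],
  [-0.4,0,0.15,0],
  [-0.4,0,0.15,0],
  [-0.4,0,0.15,0],
])

```text
time: 25.9
tool_pos: [0.3839, 0.04, 0.2729]
ee_rot: [3.141, -0.0, 1.694]
wrist_force: [-0.6, -0.4, -1.1]
width: 0.0695
finger_force: 0.0
```

Run:
```python
from h import *
for i in range(4): robot.snapshot('wrist')
c,im=snap('wrist','w21.png'); ct,it=snap('top','t3.png'); o=robot.get_obs(); print(o['time'],o['tool_pos'].round(4))
g=np.radians(7.05); F=lambda P:np.c_[P[:,0]*np.cos(g)+P[:,1]*np.sin(g)-.6442,-P[:,0]*np.sin(g)+P[:,1]*np.cos(g)+.03865]*1000
W=lambda x,y,z:[(.6442+x)*np.cos(g)-(-.03865+y)*np.sin(g),(.6442+x)*np.sin(g)+(-.03865+y)*np.cos(g),z]
for n,cc,i in(('wrist',c,im),('top',ct,it)):
    h=cv2.cvtColor(i,cv2.COLOR_RGB2HSV).astype(int); print(n,'soap centre px',proj(cc,W(0,0,.053))[0].round())
    for z,lab in((.047,'soap'),(.024,'dish')):
        for ax in(0,1):
            L=[]
            for t in range(-66,67,3):
                u,v=np.round(proj(cc,W(*( (t/1000,0) if ax==0 else (0,t/1000)),z))[0]).astype(int)
                L.append('%d:%d/%d'%(t,h[v,u,1],h[v,u,2]) if 0<=u<640 and 0<=v<400 else '#')
            print(lab,'xy'[ax],' '.join(L))
a=cv2.imread('pics/top0.png').astype(int); b=cv2.imread('pics/t3.png').astype(int)
d=(abs(a-b).max(2)>40).astype(np.uint8); d=cv2.morphologyEx(d,cv2.MORPH_OPEN,np.ones((2,2),np.uint8))
for k in cv2.findContours(d,0,2)[0]:
    if cv2.contourArea(k)>6: print('change',cv2.boundingRect(k))
```

```text
26.2 [0.3847 0.04   0.2727]
wrist soap centre px [495. 197.]
soap x -66:52/183 -63:53/182 -60:27/251 -57:0/255 -54:0/255 -51:41/235 -48:104/192 -45:85/255 -42:96/253 -39:71/229 -36:83/204 -33:82/195 -30:83/200 -27:72/240 -24:29/255 -21:15/255 -18:4/255 -15:2/255 -12:2/255 -9:2/255 -6:2/255 -3:3/255 0:3/255 3:3/255 6:3/255 9:3/255 12:3/255 15:3/255 18:3/255 21:4/255 24:4/255 27:9/255 30:2/255 33:131/241 36:123/248 39:123/247 42:121/251 45:129/248 48:121/173 51:71/211 54:55/199 57:56/200 60:57/202 63:57/206 66:54/203
soap y -66:126/247 -63:121/248 -60:128/238 -57:96/184 -54:120/252 -51:121/251 -48:12/255 -45:22/255 -42:4/255 -39:4/255 -36:4/255 -33:4/255 -30:3/255 -27:3/255 -24:3/255 -21:3/255 -18:3/255 -15:3/255 -12:3/255 -9:3/255 -6:3/255 -3:3/255 0:3/255 3:2/255 6:2/255 9:2/255 12:3/255 15:2/255 18:2/255 21:3/255 24:2/255 27:2/255 30:3/255 33:2/255 36:3/255 39:7/255 42:86/233 45:81/236 48:59/255 51:0/255 54:0/255 57:0/255 60:59/220 63:49/156 66:125/255
dish x -66:38/148 -63:42/133 -60:51/154 -57:51/184 -54:53/184 -51:54/179 -48:7/255 -45:0/255 -42:50/231 -39:109/176 -36:110/238 -33:
[... 2801 characters left out ...]
(310, 356, 5, 12)
change (365, 351, 2, 9)
change (328, 350, 21, 50)
change (366, 336, 20, 10)
change (502, 330, 55, 19)
change (351, 330, 6, 9)
change (486, 328, 5, 7)
change (345, 328, 6, 7)
change (492, 319, 4, 5)
change (431, 317, 26, 8)
change (289, 313, 29, 44)
change (311, 305, 36, 45)
change (524, 303, 21, 22)
change (557, 300, 6, 16)
change (295, 296, 29, 13)
change (328, 288, 7, 16)
change (542, 284, 17, 7)
change (290, 284, 5, 7)
change (469, 282, 79, 40)
change (341, 243, 14, 15)
change (305, 242, 25, 11)
change (337, 227, 5, 12)
change (333, 221, 6, 5)
change (282, 219, 48, 36)
change (219, 201, 28, 19)
change (411, 186, 32, 27)
change (305, 176, 38, 34)
change (298, 139, 37, 33)
```

```bash
python3 -c "
from bench import robot
print(robot.close_job())"
```

```text
the job is handed in; nothing more can be done
None
```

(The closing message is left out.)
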